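# Seat a cast bracket on a drill jig's dowels and end stop and cam it tight

### The arm

A 6-joint arm with a two-finger parallel gripper is mounted at the origin on a cart in front of the work surface, level with it; the furniture and walls round the work are solid. World frame = base frame: x ahead of the robot, y to its left, z up, the work surface at z = 0. Lengths are in m, angles in rad, forces in N, time in s.
With the tool pointing down it reaches from about 0.25 to 0.725 m from the base axis. Payload 4 kg.
Tool frame: the origin (TCP) lies midway between the tips of the shut fingers; the grasp point (between the pads) lies bot.pinch_z behind it (bot.pinch_z is the distance from the TCP to the grasp point, in m); z points along the fingers, y is the direction in which the jaws open and shut (so a half turn about z gives the same grasp; the last joint's range is limited). The gripper opens to 85 mm and grips with 20 to 120 N. Pads are 22 mm wide; open, the fingers measure 114 mm over their backs; the gripper's body (76 mm by 85 mm) begins 54 mm behind the grasp point. The pads swing forward as they close: fully open they stand 13 mm farther back than shut.
Start: joints at [-1.124, 0.241, 0.005, 1.335, 0, 1.571], TCP at [0.216, -0.451, 0.231] pointing down, gripper open.
Joint ranges: [-2.72, 2.72], [-1.05, 1.87], [-1.09, 1.28], [-1.99, 2.15], [-1.42, 1.44], [-3.14, 3.14]. Speed limits (rad/s): [2.79, 2.79, 3.14, 3.14, 3.14, 3.14].

### API

Orientations are given as a unit quaternion [x, y, z, w].
In Python, from workcell import bot gives the robot as it stands. The module is installed in compiled form; this text tells all that it offers.
- The arm moves only by the tool move_arm, never from a script. Its argument "series" is a list that holds one entry, the list of rows, each a list of 7 numbers: the shift along the world's x, y, z in cm, then the turn, a rotation vector about the world's x, y, z in degrees, then the opening, from 0 (shut) to 1 (fully open). A call has exactly 5 rows; each row shifts and turns the pose as measured when the row begins; what a row does not reach is not made up. A row lasts 1/10 s, in which the tool goes at most 50 mm and 8.59 degrees, less where a joint would pass 70% of its speed; a pose out of reach is approached as far as the arm can. A call with a gripper value outside its range is refused whole. The fingers move at their own pace and stop on an object; the grip force is fixed at half the most. Time passes only in rows, so rows that do not move let the fingers close, or fill a call up. It gives the time, the measured TCP pose, the force and the opening at its end, in the units of the state.
- bot.get_obs(): the state, without advancing time (a new reading comes with each control period).
- bot.camera(name): name is "scene" or "top"; returns (picture, depth): 480x640x3 uint8, red, green, blue; 480x640 float32, m along the optical axis (not along the pixel's ray), 0 where there is no reading.
- bot.camera_info(name): a dict with "vfov" (degrees; the focal length in pixels is half the picture's height over the tangent of half this angle, whatever the lens; pixels are square), "cx", "cy" (the principal point, pixels), "cam_to_world" (4x4, takes a point from camera to world coordinates). Camera axes: x right, y down, z forward; pixel columns grow to the right and rows downward; lengths in m; the calibration is good to about 2 mm. A picture is of the moment at which its call begins. camera_info takes no time and is no camera call.
- bot.job_done(): hands the job in, once; it reports no verdict.
Trained networks look in the newest picture that a camera, given by its name, has taken for a name from the list of things; names that differ only in an ending like _2 or _b are one class to them, and where a whole thing is asked for, a point or a joint stands for the part that bears it (a point fixed in the world has none). Each returns a list of dicts, best first, with "confidence" (0 to 1); they miss things now and then, are a little off and sometimes report something else, mostly with a low value. They report only what shows in the picture. A call takes as long as a camera call.
- bot.find_in(camera, target): "at" ([x, y, z] in m, in world coordinates, good to about 4 mm: the middle of the surface that is visible of it).
The state is a dict: "clock": time; "joint_pos": joint angles; "joint_vel": joint speeds; "tau": joint torques, N m; "eef_pos": TCP position; "tool_rot": TCP orientation; "ft_force": force on the tool from outside, world axes, zero at the start; "ft_torque": the same for the moment, N m; "grip_width": finger opening in m.
Only numpy, scipy, OpenCV 4.12 (cv2) and the standard library are available. Lean on these libraries where they do the work, as an engineer would, in place of code of your own. Each camera call takes 0.05 s, during which the arm holds its last target.

### The job

The cast bracket has been laid loosely on the drill jig. Push it gently square against both dowels, then, keeping it on the dowels, slide it along to the end-stop screw until it touches all three; only then swing the cam lever round until its nose grips the bracket snugly, without forcing it, so that it stays clamped against all three with your hand off. Leave the things lying round about alone.

Things in the scene. Friction and masses are not known exactly. Their poses are not given: they have to be found in the camera images.
- jig: drill jig, dark steel plate fixed to the bench; its top (the bed) is 16 mm up. Origin on the bench, in the middle of the locating area; the plate reaches from jig x -95 to +75 mm and y -105 to +105 mm. Jig x points away from the robot towards the dowels, y (left) towards the end stop. The tall sieve shaker stands right of it (world x over 0.47, y 0 to -0.30): come round its front.
- bush (a point): top of the brass drill bush, 46 mm above the bench, at jig x -4, y +49.5 mm. Its steel arm (26 mm wide, 10 mm thick, underside 32 mm above the bench) comes from a pillar behind the dowels at jig x +51 to +73 mm and overhangs the left of the bed; the bracket's foot slides under it.
- dowel_left: fixed steel dowel pin, 12 mm diameter, 14 mm high, oiled and slippery; origin at its foot on the bed, at jig x +38, y +42 mm. Its side towards the robot (jig x +32) locates the bracket's far long edge.
- dowel_right: the second, equal dowel, at jig x +38, y -42 mm. Some 5 to 10 N of push seats the bracket on the dowels; sliding it takes 2 to 9 N, and the push rises clearly when it meets a stop. More than 30 N on any dowel or the screw would mark the casting.
- end_stop: fixed steel block 34 x 16 x 20 mm, origin at its foot on the bed, at jig x +10, y +84 mm. A 10 mm oiled brass set screw, its axis 8 mm above the bed at jig x +10, sticks out of it towards jig -y and stops the bracket's left end. Its tip is somewhere between jig y +54 and +66 mm, as somebody set it; the tip is not measured.
- bracket: loose aluminium casting, 0.22 to 0.45 kg: flat foot 64 (x) by 120 (y) by 10 mm, with an upright plate on it. Origin at the centre of the foot's underside. Home: jig x 0, axes parallel to the jig's; far edge (x +32 mm) on both dowels, left end (y +60 mm) on the stop screw. It starts 12 to 28 mm short of the dowels, 6 to 31 mm short of the stop, up to 0.15 rad askew.
- upright_top (a point): middle of the top edge of the bracket's upright, bracket x +10, y 0, 56 mm above the underside. The upright is 10 mm thick (x) and 52 mm wide (y), top corners rounded, and can be pinched across its 10 mm from above or pushed; two gussets 6 mm wide at y +-21.5 mm brace it on the robot's side.
- cut_corner (a point): middle of the 45 degree face that cuts off the foot's corner on the robot's side at the right (26 mm off each edge, bracket x -19, y -47 mm, 5 mm above the underside): the cam nose pushes here.
- cam_lever (a joint): cam lever angle, rad, about the vertical axis at lever_pivot: 0 open, grows counterclockwise from above, ends at 2.0. Friction holds it anywhere; 5 to 7 N at the grip turns it. The nose meets a home bracket somewhere from 1.35 to 1.75, as the screw is set; from there the grip stiffens quickly: at 10 to 11 N there the nose presses with 10 to 25 N, which is snug.
- lever_pivot (a point): the lever's pivot axis, at jig x -75.5, y -69.5 mm, 26 mm above the bench.
- lever_grip (a point): middle of the upright red grip at the lever's end: 18 mm diameter, from 36 to 84 mm above the bench (this point 62 mm), 85 mm from the pivot. The lever bar below it lies 29 to 37 mm above the bench. At lever angle 0 the grip lies from the pivot in direction -120 degrees from jig x (to the robot and right); closing carries it away from the robot.
- cam_nose: round steel nose of the cam lever, 24 mm diameter, 11 mm high; origin on its axis, 50 mm from the pivot, 50 degrees ahead (counterclockwise) of the grip. It pushes the bracket's cut corner diagonally towards the dowels and the stop at once; over 35 N would mark the casting, under 6 N is loose.
- vial_black: glass sample vial with a black cap, 27 mm diameter, 70 mm high, standing beyond the jig; origin at its foot; a bystander.
- vial_red: glass sample vial with a red cap, same size; a bystander.
- screwdriver: screwdriver 200 mm long lying beyond the jig, along its y, origin at its middle on the bench; a bystander.

How it is judged:
By the outcome, as a careful person would: the job done as asked, in the order asked, and still so for the second after the job is handed in, with the robot touching nothing.
It also fails if it takes over 61 s, if anything falls off the work surface, if the arm or the gripper's body presses on something with over 40 N, if the wrist force passes 120 N, or if a joint passes its speed limit or range.

## Working session

There is one attempt and no reset: what is moved stays moved. The work goes in short steps, Python scripts to look and compute and a tool call to move; the robot and the scene stay as the last step left them, time stands still between calls to the robot, and variables do not carry over. Pictures are saved under pics/ and viewed, and the job is handed in when it is done.

Besides the shell and the picture viewer there is one more tool, called after "Call:" by a JSON object that holds its "op" and its "data", one argument or row to a line. move_arm: Moves the arm, as the interface text tells. Its arguments: {"type":"object","properties":{"series":{"type":"array","items":{"type":"array","items":{"type":"array","items":{"type":"number"}}}}},"required":["series"]}

```bash
mkdir -p pics; ls
cat > h.py <<'E'
import numpy as np, cv2
from workcell import bot
def snap(name,fn):
    p,d=bot.camera(name)
    cv2.imwrite('pics/'+fn,p[:,:,::-1]); np.save('pics/'+fn[:-4]+'_d.npy',d); return p,d
def K(name):
    i=bot.camera_info(name); f=240/np.tan(np.radians(i['vfov']/2)); return f,i['cx'],i['cy'],np.array(i['cam_to_world'])
def w(name,u,v,d):
    f,cx,cy,T=K(name); return (T@np.array([(u-cx)/f*d,(v-cy)/f*d,d,1]))[:3]
def px(name,P):
    f,cx,cy,T=K(name); q=np.linalg.inv(T)@np.r_[P,1]; return q[0]/q[2]*f+cx,q[1]/q[2]*f+cy
def onz(name,u,v,z):
    f,cx,cy,T=K(name); r=T[:3,:3]@np.array([(u-cx)/f,(v-cy)/f,1]); o=T[:3,3]; return o+r*(z-o[2])/r[2]
E
python3 - <<'E'
from h import *
for c in ['scene','top']:
    snap(c,c+'0.png'); print(c,bot.camera_info(c))
    for t in ['jig','bush','dowel_left','dowel_right','end_stop','bracket','upright_top','cut_corner','lever_pivot','lever_grip','cam_nose']:
        r=bot.find_in(c,t); print(t,[(np.round(x['at'],4).tolist(),round(x['confidence'],2)) for x in r[:2]])
print(bot.get_obs(),bot.pinch_z)
E
```

```text
pics
scene {'vfov': 45.4264203654349, 'cx': 328.98859669788254, 'cy': 240.06664169452975, 'cam_to_world': array([[ 0.9437366 ,  0.27293216, -0.18673314,  0.80137201],
       [ 0.33045455, -0.79997898,  0.50083272, -0.23784528],
       [-0.01268923, -0.53436098, -0.84516112,  0.91142994],
       [ 0.        ,  0.        ,  0.        ,  1.        ]])}
jig [([0.6208, 0.252, 0.0199], 0.82)]
bush [([0.6233, 0.2505, 0.0178], 0.55)]
dowel_left []
dowel_right [([0.5853, 0.2154, 0.028], 0.61)]
end_stop [([0.6186, 0.3091, 0.0359], 0.77)]
bracket [([0.5897, 0.2135, 0.0243], 0.8)]
upright_top [([0.5857, 0.214, 0.0285], 0.93)]
cut_corner [([0.5862, 0.2144, 0.0304], 0.6), ([0.7428, 0.2129, 0.0325], 0.38)]
lever_pivot [([0.6197, 0.2523, 0.0141], 0.67)]
lever_grip [([0.5873, 0.2116, 0.0217], 0.33)]
cam_nose []
top {'vfov': 47.459369740053546, 'cx': 314.89593378854335, 'cy': 235.62234543085034, 'cam_to_world': array([[-0.06218064, -0.9700138 ,  0.23496126,  0.39932199],
       [-0.99806422,  0.06015612, -0.01578134,  0.26128835],
       [ 0.00117376, -0.23548772, -0.97187662,  1.00336393],
       [ 0
[... 595 characters left out ...]
05], 0.54)]
{'clock': 1.2, 'joint_pos': array([-1.12398059e+00,  2.40626883e-01,  5.01719567e-03,  1.33519398e+00,
       -8.95823860e-06,  1.57076816e+00]), 'joint_vel': array([-0.00063372, -0.00021823,  0.00011205,  0.00070917, -0.00074558,
       -0.00045611]), 'tau': array([ 3.94571052e-04, -3.72218406e+01,  2.52693325e+01,  1.36545896e-03,
        1.18833191e-04,  2.27278676e-06]), 'eef_pos': array([ 0.21604993, -0.45092403,  0.2312996 ]), 'tool_rot': array([ 9.75144965e-01,  2.21567814e-01, -5.18122820e-06, -2.58806871e-06]), 'ft_force': array([ 0.20923721,  0.0049307 , -0.65390915]), 'ft_torque': array([ 0.06033859, -0.01160132, -0.02726896]), 'grip_width': 0.08571143549781385} 0.0187
```

View pics/scene0.png

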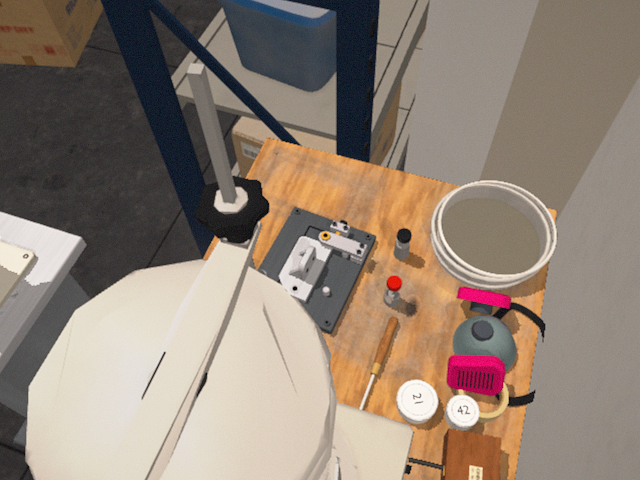

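View pics/top0.png

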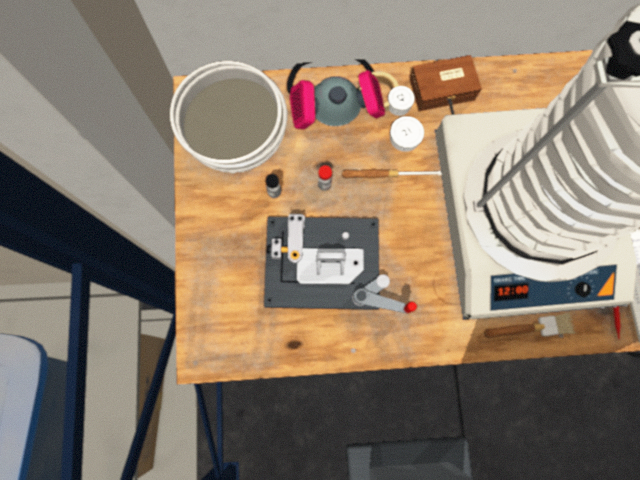

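Run:
```python
from h import *
p=cv2.imread('pics/top0.png')[200:325,250:430]
cv2.imwrite('pics/crop0.png',cv2.resize(p,(792,550),interpolation=cv2.INTER_CUBIC))
d=np.load('pics/top0_d.npy')
for (u,v) in [(345,235),(331,252),(411,307),(383,281),(361,297),(300,300)]:
  print(u,v,w('top',u,v,np.median(d[v-1:v+2,u-1:u+2])).round(4))
```

```text
345 235 [0.6323 0.1903 0.0306]
331 252 [0.6028 0.218  0.0272]
411 307 [0.4884 0.0931 0.085 ]
383 281 [0.5432 0.1285 0.0305]
361 297 [0.5148 0.172  0.0484]
300 300 [0.5202 0.2796 0.0152]
```

View pics/crop0.png

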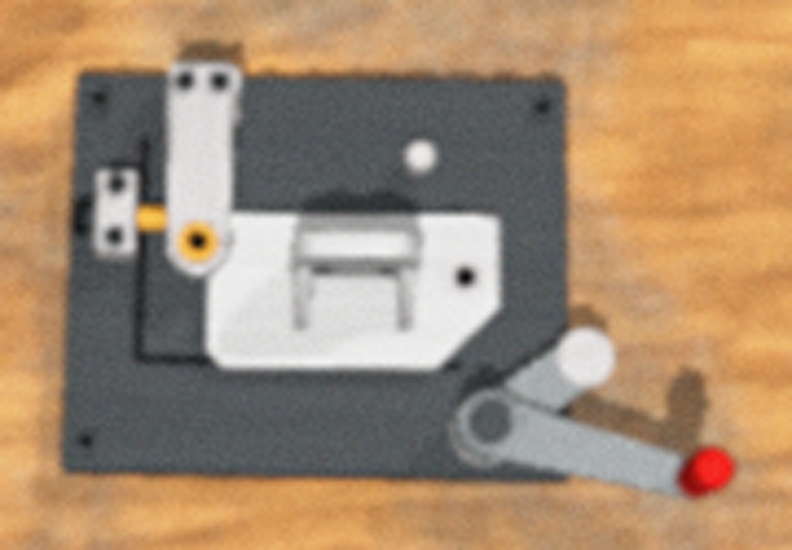

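```bash
cat > fit0.py <<'E'
from h import *
from scipy.optimize import least_squares
c2u=lambda U,V:((U+.5)/4.4-.5+250,(V+.5)/4.4-.5+200)
pts=[((80,72),(75,105,16)),((567,80),(75,-105,16)),((65,470),(-95,105,16)),((567,478),(-95,-105,16)),((421,156),(38,-42,30)),((198,241),(-4,49.5,46))]
def tf(p,l):
    x,y,t=p;l=np.array(l)/1000.;return np.array([x+np.cos(t)*l[0]-np.sin(t)*l[1],y+np.sin(t)*l[0]+np.cos(t)*l[1],l[2]])
def res(p): return np.concatenate([np.array(px('top',tf(p,l)))-c2u(*c) for c,l in pts])
if __name__=='__main__':
    s=least_squares(res,[.59,.23,0.03],loss='soft_l1'); p=s.x; print('jig',p,np.round(res(p),2))
    # bracket: foot top corners z 26: top right (500,215), bottom-left region, bottom right of chamfer, right of chamfer
    bp=[((500,213),(32,-60,10)),((500,308),(-6,-60,10)),((440,369),(-32,-34,10)),((206,360),(-30,60,10)),((358,231),(10,0,56))]
    def tb(q,l):
        r=tf(q,l); r[2]+=.016; return r
    def rb(q): return np.concatenate([np.array(px('top',tb(q,l)))-c2u(*c) for c,l in bp])
    s=least_squares(rb,[.57,.22,0.03],loss='soft_l1'); q=s.x; print('br',q,np.round(rb(q),2))
    R=np.array([[np.cos(p[2]),np.sin(p[2])],[-np.sin(p[2]),np.cos(p[2])]])
    print('bracket in jig',R@(q[:2]-p[:2])*1000,q[2]-p[2])
    for n,l in dict(pivot=(-75.5,-69.5,26),dr=(38,-42,30),dl=(38,42,30),bush=(-4,49.5,46)).items(): print(n,tf(p,l).round(4))
    g=onz('top',*c2u(712,467),.084); pv=tf(p,(-75.5,-69.5,26)); v=g-pv; print('grip',g,np.hypot(v[0],v[1]),np.degrees(np.arctan2(v[1],v[0])-p[2])+120)
    print('upright top',tb(q,(10,0,56)))
E
python3 fit0.py
```

```text
jig [ 0.59862527  0.23418097 -0.0802493 ] [-0.91 -0.17  0.3  -0.01 -1.16  0.15  1.2   0.45  0.22 -0.49  0.15 -0.04]
br [ 0.57864388  0.2209373  -0.07701509] [-0.07  0.47  0.06 -0.67 -0.63 -0.53  0.48 -0.36  0.11  2.6 ]
bracket in jig [-18.85542445 -14.80281929] 0.0032342072028844066
pivot [0.5178 0.171  0.026 ]
dr [0.6331 0.1893 0.03  ]
dl [0.6399 0.273  0.03  ]
bush [0.5986 0.2838 0.046 ]
grip [0.49050581 0.09196388 0.084     ] 0.08357458185469231 15.538575447732157
upright top [0.58861424 0.22016791 0.072     ]
```

Call:
{"op": "move_arm", "data": {
  "series": [
    [[2,4.4,0,0,0,6,0],[2,4.4,0,0,0,6,0],[2,4.4,0,0,0,6,0],[2,4.4,0,0,0,6,0],[2,4.4,0,0,0,6,0]]
  ]
}}

```text
clock: 1.7
eef_pos: [0.3164, -0.2298, 0.2305]
tool_rot: [0.883, 0.469, 0.001, 0.002]
ft_force: [1.6, -0.0, 0.7]
grip_width: 0.0117
```

Call:
{"op": "move_arm", "data": {
  "series": [
    [[0.6,4.6,0,0,0,6,0],[0.6,4.6,0,0,0,6,0],[0.6,4.6,0,0,0,6,0],[0.6,4.6,0,0,0,6,0],[0.6,4.6,0,0,0,6,0]]
  ]
}}

```text
clock: 2.2
eef_pos: [0.3481, 0.0089, 0.2319]
tool_rot: [0.724, 0.689, 0.004, 0.004]
ft_force: [1.3, -0.7, -0.2]
grip_width: -0.0002
```

Call:
{"op": "move_arm", "data": {
  "series": [
    [[2.0,4.0,0,0,0,0,0],[2.0,4.0,0,0,0,0,0],[3.0,4.0,-1,0,0,0,0],[4,3,-2,0,0,0,0],[4,3,-2,0,0,0,0]]
  ]
}}

```text
clock: 2.7
eef_pos: [0.4905, 0.1922, 0.1899]
tool_rot: [0.721, 0.693, 0.009, 0.006]
ft_force: [0.7, 0.1, 1.3]
grip_width: 0.0002
```

```bash
cat >> h.py <<'E'
from scipy.spatial.transform import Rotation as Ro
J=(0.59863,0.23418,-0.08025)
def jw(x,y,z=0):
    c,s=np.cos(J[2]),np.sin(J[2]); return np.array([J[0]+(c*x-s*y)/1e3,J[1]+(s*x+c*y)/1e3,z/1e3])
def wj(P):
    c,s=np.cos(J[2]),np.sin(J[2]); dx,dy=P[0]-J[0],P[1]-J[1]; return np.array([c*dx+s*dy,-s*dx+c*dy,P[2]])*1e3
def delta(P,xang):
    """cm, deg needed to reach world P with tool down, x_tool at angle xang deg"""
    o=bot.get_obs(); a=np.radians(xang)/2
    T=Ro.from_quat([np.cos(a),np.sin(a),0,0]); C=Ro.from_quat(o['tool_rot'])
    print('clk',round(o['clock'],2),'tcp',o['eef_pos'].round(4),'jig',wj(o['eef_pos']).round(1),'F',o['ft_force'].round(1))
    f=o['ft_force'];c,s=np.cos(J[2]),np.sin(J[2]);print('F jig',round(c*f[0]+s*f[1],1),round(-s*f[0]+c*f[1],1))
    print('d cm',((np.array(P)-o['eef_pos'])*100).round(2),'rot deg',np.degrees((T*C.inv()).as_rotvec()).round(2))
E
python3 -c "
from h import *
delta(jw(-50,-14.8,100),85.4)"
```

```text
clk 2.7 tcp [0.4905 0.1922 0.1899] jig [-104.5  -50.6  189.9] F [0.7 0.1 1.3]
F jig 0.7 0.2
d cm [ 5.71  3.13 -8.99] rot deg [-0.17  1.26 -2.39]
```

Call:
{"op": "move_arm", "data": {
  "series": [
    [[1.4,0.8,-2.2,0,0.4,-0.8,0],[1.4,0.8,-2.2,0,0.4,-0.8,0],[1.4,0.8,-2.2,0,0.4,-0.8,0],[1.4,0.7,-2.2,0,0,0,0],[0,0,0,0,0,0,0]]
  ]
}}

```text
clock: 3.2
eef_pos: [0.5515, 0.2295, 0.0942]
tool_rot: [0.734, 0.68, 0.001, -0.001]
ft_force: [-1.4, -0.4, 0.2]
grip_width: 0.0003
```

```bash
python3 -c "
from h import *
delta(jw(-50,-14.8,32),85.4)
snap('top','top1.png');snap('scene','scene1.png')
p=cv2.imread('pics/top1.png')[200:325,250:430]
cv2.imwrite('pics/crop1.png',cv2.resize(p,(792,550),interpolation=cv2.INTER_CUBIC))
"
```

```text
clk 3.2 tcp [0.5515 0.2295 0.0942] jig [-46.6  -8.4  94.2] F [-1.4 -0.4  0.2]
F jig -1.3 -0.5
d cm [-0.39 -0.61 -6.22] rot deg [-0.18 -0.02 -0.22]
```

View pics/scene1.png

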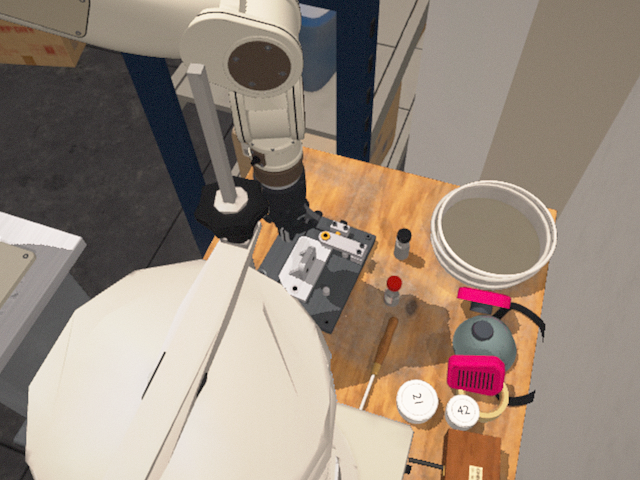

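View pics/crop1.png

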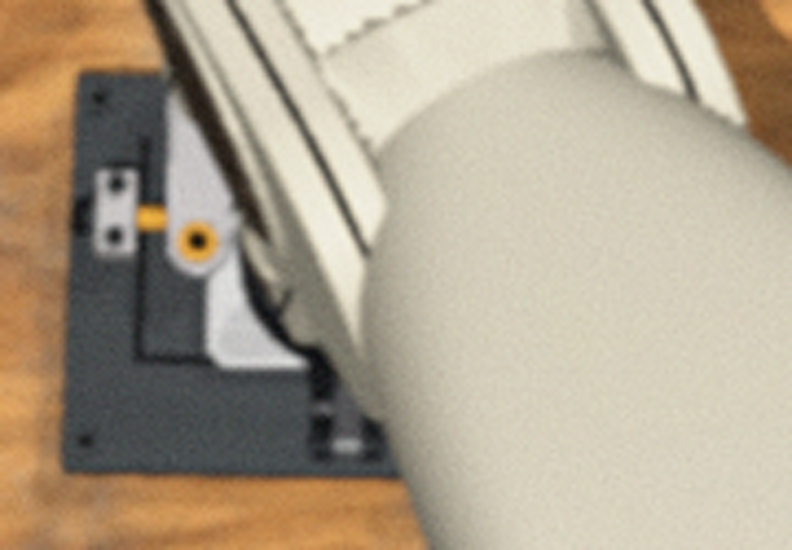

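Call:
{"op": "move_arm", "data": {
  "series": [
    [[-0.4,-0.6,0,0,0,0,0],[0,0,0,0,0,0,0],[0,0,-2.5,0,0,0,0],[0,0,-2.0,0,0,0,0],[0,0,0,0,0,0,0]]
  ]
}}

```text
clock: 3.8
eef_pos: [0.5492, 0.2225, 0.0604]
tool_rot: [0.734, 0.679, 0.008, 0.002]
ft_force: [-0.2, -0.7, -1.0]
grip_width: 0.0001
```

```bash
python3 -c "
from h import *
delta(jw(-50,-14.8,32),85.4)
snap('scene','scene2.png')
p=cv2.imread('pics/scene2.png')[190:340,240:420]
cv2.imwrite('pics/crop2.png',cv2.resize(p,(720,600),interpolation=cv2.INTER_CUBIC))
"
```

```text
clk 3.8 tcp [0.5492 0.2225 0.0604] jig [-48.3 -15.6  60.4] F [-0.2 -0.7 -1. ]
F jig -0.2 -0.7
d cm [-0.16  0.09 -2.84] rot deg [-0.52  0.85 -0.13]
```

View pics/crop2.png

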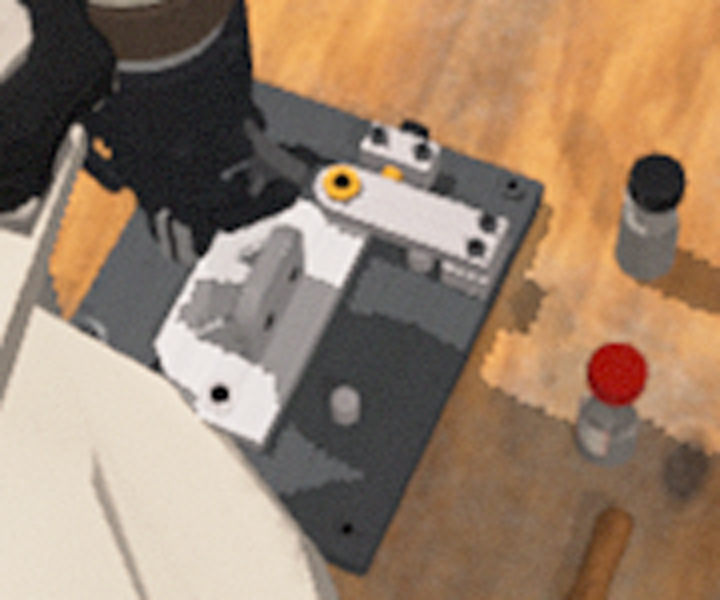

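Call:
{"op": "move_arm", "data": {
  "series": [
    [[-0.2,0.1,-1.2,-0.3,0.5,0,0],[0,0,-1.2,0,0,0,0],[0,0,-0.4,0,0,0,0],[0,0,0,0,0,0,0],[0,0,0,0,0,0,0]]
  ]
}}

```text
clock: 4.35
eef_pos: [0.5501, 0.2247, 0.0362]
tool_rot: [0.734, 0.679, 0.007, 0.002]
ft_force: [-0.5, -0.3, 0.3]
grip_width: -0.0001
```

```bash
python3 -c "
from h import *
delta(jw(-35,-14.8,32),85.4)
"
```

```text
clk 4.35 tcp [0.5501 0.2247 0.0362] jig [-47.6 -13.3  36.2] F [-0.5 -0.3  0.3]
F jig -0.5 -0.4
d cm [ 1.24 -0.25 -0.42] rot deg [-0.38  0.78 -0.12]
```

Call:
{"op": "move_arm", "data": {
  "series": [
    [[0.4,-0.15,-0.3,-0.3,0.7,0,0],[0.4,-0.05,-0.2,0,0,0,0],[0.3,-0.02,0,0,0,0,0],[0.2,-0.02,0,0,0,0,0],[0,0,0,0,0,0,0]]
  ]
}}

```text
clock: 4.85
eef_pos: [0.565, 0.2224, 0.0315]
tool_rot: [0.734, 0.679, 0.001, -0.0]
ft_force: [-0.8, 0.1, 0.3]
grip_width: 0.0002
```

```bash
python3 -c "
from h import *
delta(jw(-30,-14.8,32),85.4)
"
```

```text
clk 4.85 tcp [0.565  0.2224 0.0315] jig [-32.6 -14.4  31.5] F [-0.8  0.1  0.3]
F jig -0.8 0.0
d cm [ 0.26 -0.06  0.05] rot deg [-0.1   0.07 -0.11]
```

Call:
{"op": "move_arm", "data": {
  "series": [
    [[0.2,-0.02,0,0,0,0,0],[0.2,-0.02,0,0,0,0,0],[0.2,-0.02,0,0,0,0,0],[0.2,-0.02,0,0,0,0,0],[0.2,-0.02,0,0,0,0,0]]
  ]
}}

```text
clock: 5.35
eef_pos: [0.5747, 0.2214, 0.0316]
tool_rot: [0.734, 0.679, 0.0, -0.001]
ft_force: [-1.4, 0.3, 1.7]
grip_width: -0.0005
```

```bash
python3 -c "
from h import *
delta(jw(-30,-14.8,32),85.4)
"
```

```text
clk 5.35 tcp [0.5747 0.2214 0.0316] jig [-22.8 -14.7  31.6] F [-1.4  0.3  1.7]
F jig -1.5 0.2
d cm [-0.72  0.04  0.04] rot deg [-0.09 -0.01 -0.15]
```

Call:
{"op": "move_arm", "data": {
  "series": [
    [[0.2,-0.02,0,0,0,0,0],[0.2,-0.02,0,0,0,0,0],[0.2,-0.02,0,0,0,0,0],[0.1,-0.01,0,0,0,0,0],[0.1,-0.01,0,0,0,0,0]]
  ]
}}

```text
clock: 5.85
eef_pos: [0.5834, 0.2206, 0.0316]
tool_rot: [0.734, 0.679, 0.0, -0.001]
ft_force: [-2.5, 0.7, 3.3]
grip_width: 0.0001
```

```bash
python3 -c "
from h import *
delta(jw(-10,-14.8,32),85.4)
snap('scene','scene3.png')
p=cv2.imread('pics/scene3.png')[190:340,240:420]
cv2.imwrite('pics/crop3.png',cv2.resize(p,(720,600),interpolation=cv2.INTER_CUBIC))
"
```

```text
clk 5.85 tcp [0.5834 0.2206 0.0316] jig [-14.1 -14.8  31.6] F [-2.5  0.7  3.3]
F jig -2.6 0.5
d cm [ 0.41 -0.03  0.04] rot deg [-0.11 -0.04 -0.14]
```

View pics/crop3.png

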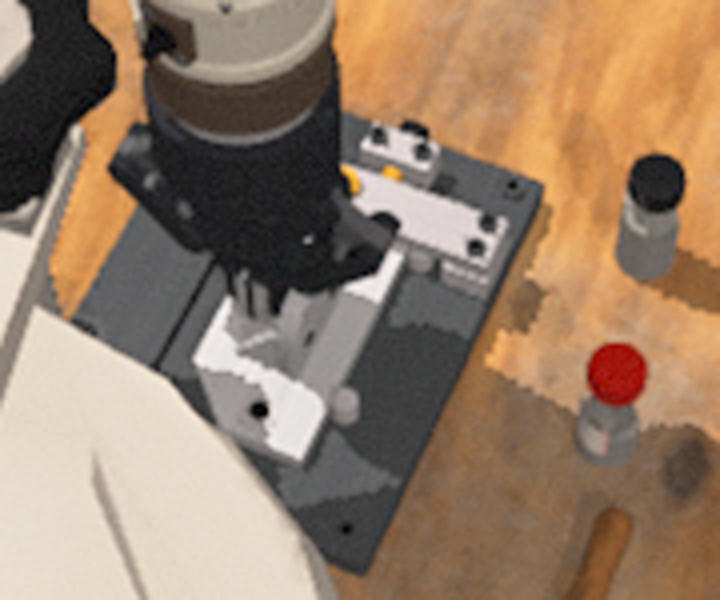

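Call:
{"op": "move_arm", "data": {
  "series": [
    [[0.1,-0.01,0.05,0,0,0,0],[0.1,-0.01,0.05,0,0,0,0],[0.1,-0.01,0,0,0,0,0],[0,0,0,0,0,0,0],[0,0,0,0,0,0,0]]
  ]
}}

```text
clock: 6.4
eef_pos: [0.5856, 0.2203, 0.033]
tool_rot: [0.734, 0.679, -0.0, -0.001]
ft_force: [-2.4, 0.9, 1.8]
grip_width: -0.0001
```

```bash
python3 -c "
from h import *
delta(jw(-10,-14.8,32),85.4)
"
```

```text
clk 6.4 tcp [0.5856 0.2203 0.033 ] jig [-11.9 -14.9  33. ] F [-2.4  0.9  1.8]
F jig -2.4 0.7
d cm [ 0.19 -0.01 -0.1 ] rot deg [-0.1  -0.14 -0.17]
```

Call:
{"op": "move_arm", "data": {
  "series": [
    [[0.1,-0.01,0,0,0,0,0],[0.1,-0.01,0,0,0,0,0],[0,0,0,0,0,0,0],[0,0,0,0,0,0,0],[0,0,0,0,0,0,0]]
  ]
}}

```text
clock: 6.9
eef_pos: [0.5876, 0.2202, 0.0338]
tool_rot: [0.734, 0.679, -0.0, -0.002]
ft_force: [-3.6, 0.1, 2.6]
grip_width: -0.0002
```

```bash
python3 -c "
from h import *
delta(jw(-10,-14.8,32),85.4)
"
```

```text
clk 6.9 tcp [0.5876 0.2202 0.0338] jig [ -9.9 -14.9  33.8] F [-3.6  0.1  2.6]
F jig -3.6 -0.2
d cm [-0.01  0.01 -0.18] rot deg [-0.12 -0.13 -0.18]
```

Call:
{"op": "move_arm", "data": {
  "series": [
    [[0.15,-0.01,0,0,0,0,0],[0.15,-0.01,0,0,0,0,0],[0.15,-0.01,0,0,0,0,0],[0.1,-0.01,0,0,0,0,0],[0.1,-0.01,0,0,0,0,0]]
  ]
}}

```text
clock: 7.4
eef_pos: [0.5922, 0.2199, 0.0355]
tool_rot: [0.734, 0.68, -0.001, -0.003]
ft_force: [-6.2, 0.6, 5.0]
grip_width: -0.0
```

```bash
python3 -c "
from h import *
delta(jw(-10,-14.8,32),85.4)
snap('scene','scene4.png')
p=cv2.imread('pics/scene4.png')[190:340,240:420]
cv2.imwrite('pics/crop4.png',cv2.resize(p,(720,600),interpolation=cv2.INTER_CUBIC))
"
```

```text
clk 7.4 tcp [0.5922 0.2199 0.0355] jig [ -5.3 -14.8  35.5] F [-6.2  0.6  5. ]
F jig -6.2 0.1
d cm [-0.47  0.04 -0.35] rot deg [-0.16 -0.35 -0.21]
```

View pics/crop4.png

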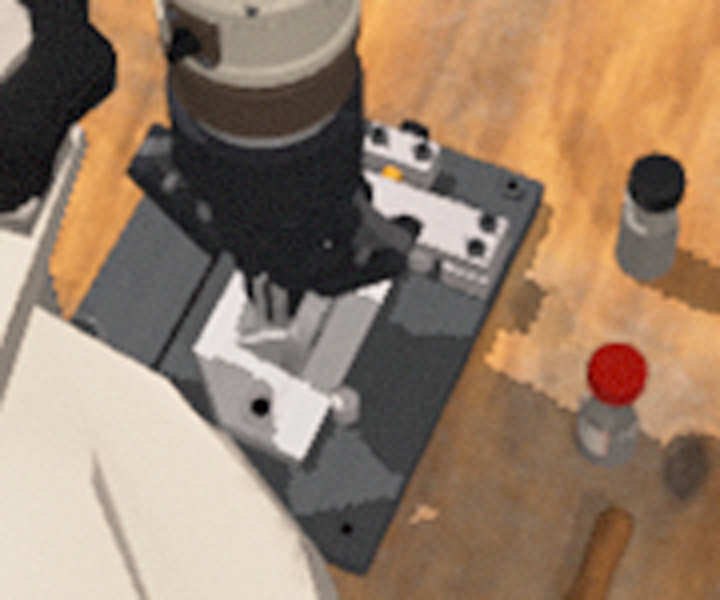

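```bash
python3 - <<'E'
from h import *
for k in (3,4):
  d=np.load(f'pics/scene{k}_d.npy')
  f,cx,cy,T=K('scene')
  v,u=np.mgrid[265:310,280:330]; z=d[265:310,280:330]
  P=np.stack([(u-cx)/f*z,(v-cy)/f*z,z,np.ones_like(z)],-1)@T.T
  q=np.stack([*wj(np.moveaxis(P[...,:3],-1,0))],-1) if 0 else None
  c,s=np.cos(J[2]),np.sin(J[2]); X=P[...,0]-J[0];Y=P[...,1]-J[1]
  jx=(c*X+s*Y)*1e3; jy=(-s*X+c*Y)*1e3; jz=P[...,2]*1e3
  for y0 in (-65,-55,-45):
    for x0 in range(-35,40,10):
      m=(abs(jx-x0)<5)&(abs(jy-y0)<5)&(z>0)
      print(k,y0,x0,m.sum(),np.round(np.median(jz[m]),1) if m.sum() else None)
E
python3 - <<'E'
import cv2
p=cv2.imread('pics/scene4.png')[230:310,280:360]
cv2.imwrite('pics/z4.png',cv2.resize(p,(600,600),interpolation=cv2.INTER_CUBIC))
p=cv2.imread('pics/scene0.png')[230:310,280:360]
cv2.imwrite('pics/z0.png',cv2.resize(p,(600,600),interpolation=cv2.INTER_CUBIC))
E
```

```text
3 -65 -35 5 14.6
3 -65 -25 24 15.3
3 -65 -15 36 23.4
3 -65 -5 29 25.1
3 -65 5 31 25.2
3 -65 15 34 25.9
3 -65 25 33 24.5
3 -65 35 33 15.6
3 -55 -35 29 14.8
3 -55 -25 33 23.2
3 -55 -15 32 24.8
3 -55 -5 27 25.2
3 -55 5 27 25.6
3 -55 15 26 24.8
3 -55 25 29 25.5
3 -55 35 40 14.8
3 -45 -35 21 14.9
3 -45 -25 29 25.3
3 -45 -15 32 25.5
3 -45 -5 46 27.1
3 -45 5 67 35.2
3 -45 15 64 32.1
3 -45 25 26 24.5
3 -45 35 40 26.2
4 -65 -35 5 14.1
4 -65 -25 24 15.1
4 -65 -15 36 30.4
4 -65 -5 32 30.7
4 -65 5 28 30.7
4 -65 15 35 27.9
4 -65 25 31 26.2
4 -65 35 41 15.8
4 -55 -35 32 14.0
4 -55 -25 39 31.7
4 -55 -15 30 32.8
4 -55 -5 30 30.4
4 -55 5 29 30.3
4 -55 15 29 28.1
4 -55 25 32 26.1
4 -55 35 37 15.4
4 -45 -35 16 14.5
4 -45 -25 29 34.2
4 -45 -15 33 32.8
4 -45 -5 44 32.2
4 -45 5 54 31.7
4 -45 15 79 41.1
4 -45 25 36 26.0
4 -45 35 39 26.3
```

View pics/z4.png

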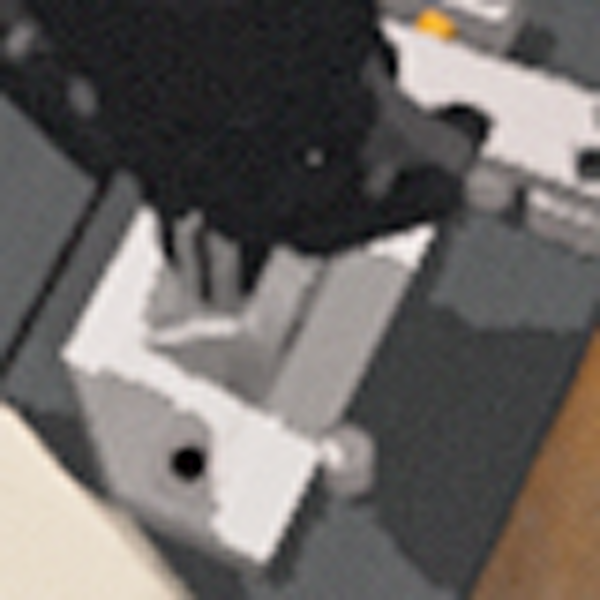

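View pics/z0.png

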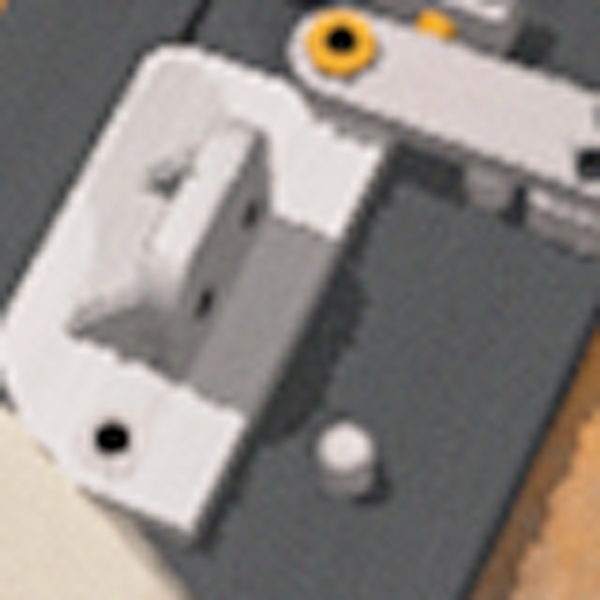

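Call:
{"op": "move_arm", "data": {
  "series": [
    [[-0.15,0.01,0,0,0,0,0],[-0.15,0.01,0,0,0,0,0],[-0.15,0.01,-0.05,0,0,0,0],[-0.15,0.01,-0.05,0,0.3,0,0],[-0.15,0.01,-0.05,0,0,0,0]]
  ]
}}

```text
clock: 7.95
eef_pos: [0.5853, 0.2204, 0.0333]
tool_rot: [0.734, 0.679, -0.003, -0.004]
ft_force: [-0.8, 1.2, 0.3]
grip_width: 0.0002
```

Call:
{"op": "move_arm", "data": {
  "series": [
    [[-0.2,0.01,0,0,0,0,0],[-0.3,0.02,0,0,0,0,0],[-0.4,0.03,0,0,0,0,0],[-0.5,0.04,0,0,0,0,0],[-0.5,0.04,0,0,0,0,0]]
  ]
}}

```text
clock: 8.45
eef_pos: [0.5668, 0.2215, 0.0328]
tool_rot: [0.734, 0.679, -0.002, -0.003]
ft_force: [0.0, -0.3, -0.3]
grip_width: 0.0001
```

```bash
cat > zoom.py <<'E'
from h import *
import sys
n=sys.argv[1]
snap('scene',f's{n}.png'); p=cv2.imread(f'pics/s{n}.png')[220:330,260:370]
cv2.imwrite(f'pics/sz{n}.png',cv2.resize(p,(600,600),interpolation=cv2.INTER_CUBIC))
E
python3 zoom.py 5; python3 -c "
from h import *
delta(jw(-70,-14.8,40),85.4)
"
```

```text
clk 8.5 tcp [0.5658 0.2215 0.0327] jig [-31.7 -15.3  32.7] F [-0.9 -0.8  0.5]
F jig -0.9 -0.8
d cm [-3.81  0.35  0.73] rot deg [-0.12 -0.49 -0.16]
```

View pics/sz5.png

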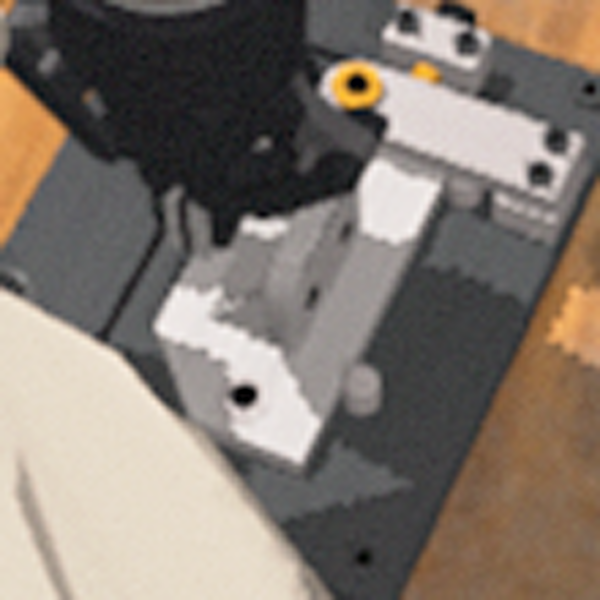

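Call:
{"op": "move_arm", "data": {
  "series": [
    [[-1.2,0.1,0.2,0,-0.4,0,0],[-1.2,0.1,0,0,0,0,0],[-0.8,0.1,0,0,0,0,0],[0,0,-0.5,0,0,0,0],[0,0,-0.3,0,0,0,0]]
  ]
}}

```text
clock: 9.0
eef_pos: [0.5328, 0.2249, 0.0272]
tool_rot: [0.734, 0.679, 0.001, -0.001]
ft_force: [-0.6, 0.1, 0.7]
grip_width: -0.0003
```

```bash
python3 -c "
from h import *
delta(jw(-65,-14.8,19.5),85.4)
"
```

```text
clk 9.0 tcp [0.5328 0.2249 0.0272] jig [-64.9 -14.5  27.2] F [-0.6  0.1  0.7]
F jig -0.6 0.1
d cm [-0.01 -0.03 -0.77] rot deg [-0.15  0.07 -0.19]
```

Call:
{"op": "move_arm", "data": {
  "series": [
    [[0,0,-0.4,0,0,0,0],[0,0,-0.3,0,0,0,0],[0,0,0,0,0,0,0],[0.3,-0.02,0,0,0,0,0],[0.3,-0.02,0,0,0,0,0]]
  ]
}}

```text
clock: 9.5
eef_pos: [0.5399, 0.2242, 0.0183]
tool_rot: [0.734, 0.679, 0.001, -0.001]
ft_force: [-0.1, 0.0, -0.0]
grip_width: -0.0001
```

Call:
{"op": "move_arm", "data": {
  "series": [
    [[0.2,-0.02,0,0,0,0,0],[0.2,-0.02,0,0,0,0,0],[0.2,-0.02,0,0,0,0,0],[0.1,-0.01,0,0,0,0,0],[0.1,-0.01,0,0,0,0,0]]
  ]
}}

```text
clock: 10.0
eef_pos: [0.5499, 0.2233, 0.0187]
tool_rot: [0.734, 0.679, 0.002, -0.0]
ft_force: [0.6, -0.3, 0.9]
grip_width: -0.0002
```

```bash
python3 -c "
from h import *
delta(jw(-45,-14.8,19.5),85.4)
"; python3 zoom.py 6
```

```text
clk 10.0 tcp [0.5499 0.2233 0.0187] jig [-47.7 -14.7  18.7] F [ 0.6 -0.3  0.9]
F jig 0.6 -0.3
d cm [ 0.27 -0.03  0.08] rot deg [-0.15  0.12 -0.11]
```

View pics/sz6.png

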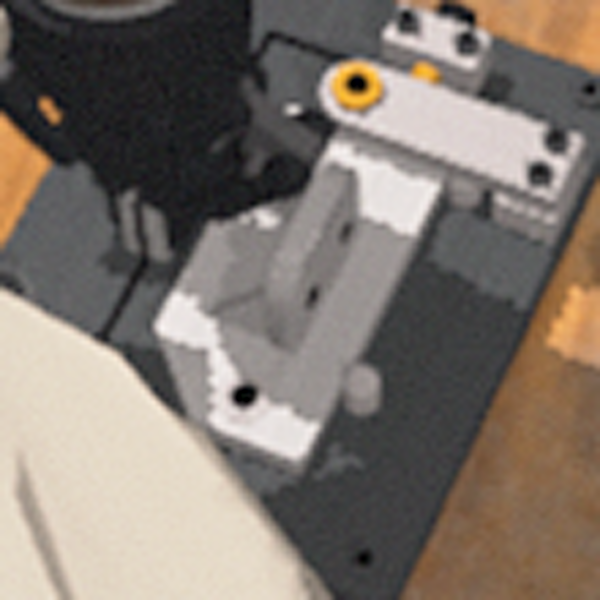

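Call:
{"op": "move_arm", "data": {
  "series": [
    [[0.15,-0.01,0,0,0,0,0],[0.15,-0.01,0,0,0,0,0],[0.15,-0.01,0,0,0,0,0],[0.1,-0.01,0,0,0,0,0],[0.1,-0.01,0,0,0,0,0]]
  ]
}}

```text
clock: 10.55
eef_pos: [0.5536, 0.2231, 0.0186]
tool_rot: [0.734, 0.679, -0.0, -0.003]
ft_force: [-5.5, 0.9, 2.6]
grip_width: 0.0002
```

```bash
python3 -c "
from h import *
delta(jw(-45,-14.8,19.5),85.4)
"
```

```text
clk 10.55 tcp [0.5536 0.2231 0.0186] jig [-44.  -14.7  18.6] F [-5.5  0.9  2.6]
F jig -5.5 0.5
d cm [-0.1  -0.    0.09] rot deg [-0.18 -0.24 -0.17]
```

Call:
{"op": "move_arm", "data": {
  "series": [
    [[0.15,-0.01,0,0,0.1,0,0],[0.15,-0.01,0,0,0.1,0,0],[0.15,-0.01,0,0,0,0,0],[0.15,-0.01,0,0,0,0,0],[0.15,-0.01,0,0,0,0,0]]
  ]
}}

```text
clock: 11.05
eef_pos: [0.5536, 0.2231, 0.0188]
tool_rot: [0.733, 0.68, -0.007, -0.009]
ft_force: [-6.5, 0.5, 4.4]
grip_width: 0.0001
```

```bash
python3 -c "
from h import *
delta(jw(-45,-14.8,19.5),85.4)
"; python3 zoom.py 7
```

```text
clk 11.05 tcp [0.5536 0.2231 0.0188] jig [-44.  -14.7  18.8] F [-6.5  0.5  4.4]
F jig -6.5 -0.0
d cm [-0.1  -0.    0.07] rot deg [-0.22 -1.3  -0.33]
```

View pics/sz7.png

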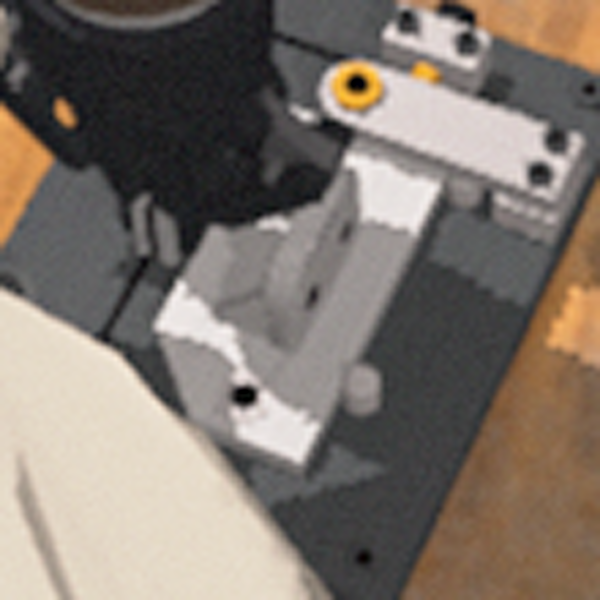

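Call:
{"op": "move_arm", "data": {
  "series": [
    [[-0.3,0.02,0,0,-0.6,0,0],[-0.5,0.04,0,0,-0.6,0,0],[-0.5,0.04,0.5,0,0,0,0],[0,0,2,0,0,0,0],[0,0,2,0,0,0,0]]
  ]
}}

```text
clock: 11.6
eef_pos: [0.5391, 0.2228, 0.0621]
tool_rot: [0.733, 0.68, -0.0, -0.0]
ft_force: [0.3, 0.4, 0.4]
grip_width: 0.0003
```

```bash
python3 -c "
from h import *
delta(jw(-32.5,-75.5,60),130.4)
print(bot.get_obs()['joint_pos'].round(3))
snap('scene','s8.png'); snap('top','t8.png')
p=cv2.imread('pics/s8.png')[220:330,260:370]
cv2.imwrite('pics/sz8.png',cv2.resize(p,(600,600),interpolation=cv2.INTER_CUBIC))
"
```

```text
clk 11.6 tcp [0.5391 0.2228 0.0621] jig [-58.4 -16.2  62.1] F [0.3 0.4 0.4]
F jig 0.2 0.5
d cm [ 2.11 -6.12 -0.21] rot deg [ 2.00e-02 -7.00e-02  4.47e+01]
[ 3.910e-01  5.260e-01 -3.200e-02  1.014e+00  1.000e-03  2.037e+00]
```

View pics/sz8.png

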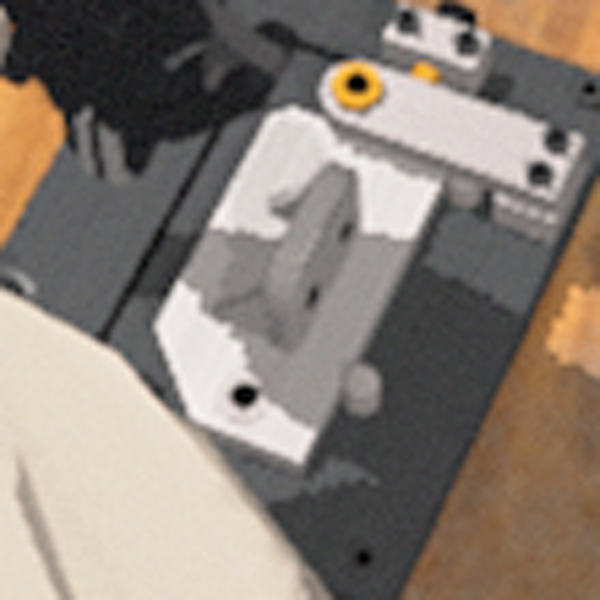

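```bash
cat > fitb.py <<'E'
from h import *
from scipy.optimize import least_squares
def c2u(U,V,s=600/110,o=(260,220)): return ((U+.5)/s-.5+o[0],(V+.5)/s-.5+o[1])
def fit(bp,cam='scene',s=600/110,o=(260,220)):
    # offsets: correct camera bias using jig refs
    refs=[((363,376),(38,-42,30)),((357,85),(-4,49.5,46))]
    off=np.mean([np.array(c2u(*c))-px(cam,jw(*l)) for c,l in refs],0)
    print('ref resid',[(np.array(c2u(*c))-px(cam,jw(*l))).round(2) for c,l in refs])
    def tb(q,l):
        c,s_=np.cos(q[2]),np.sin(q[2]); return jw(q[0]+c*l[0]-s_*l[1],q[1]+s_*l[0]+c*l[1],16+l[2])
    r=lambda q:np.concatenate([np.array(px(cam,tb(q,l)))+off-c2u(*c) for c,l in bp])
    S=least_squares(r,[0,-15,0],loss='soft_l1',x_scale=[1,1,.01]);print('bracket jig',S.x.round(3),r(S.x).round(2))
if __name__=='__main__':
    fit([((440,180),(32,60,10)),((302,460),(32,-60,10)),((200,415),(-6,-60,10)),((157,325),(-32,-34,10))])
E
python3 fitb.py
```

```text
ref resid [array([0.88, 0.17]), array([0.49, 0.8 ])]
bracket jig [ -0.659 -14.753   0.019] [ 1.59 -3.88  0.41  0.21 -1.11  0.84 -0.52 -0.03]
```

```bash
python3 -c "
from fitb import *
fit([((302,460),(32,-60,10)),((200,415),(-6,-60,10)),((157,325),(-32,-34,10)),((245,396),(10,-47,10))][:3])
"
```

```text
ref resid [array([0.88, 0.17]), array([0.49, 0.8 ])]
bracket jig [ 2.9000e-01 -1.3879e+01  7.0000e-03] [ 0.64  0.02 -0.77  0.43  0.07 -0.5 ]
```

Call:
{"op": "move_arm", "data": {
  "series": [
    [[0.4,-1.2,0,0,0,7.5,0],[0.4,-1.2,0,0,0,7.5,0],[0.4,-1.2,0,0,0,7.5,0],[0.4,-1.2,0,0,0,7.5,0],[0.4,-1.0,0,0,0,7.5,0]]
  ]
}}

```text
clock: 12.2
eef_pos: [0.5618, 0.1655, 0.0628]
tool_rot: [0.463, 0.886, 0.004, 0.0]
ft_force: [-0.4, 0.1, -0.1]
grip_width: -0.0001
```

```bash
python3 -c "
from h import *
delta(jw(-33,-75,60),130.4)
"
```

```text
clk 12.2 tcp [0.5618 0.1655 0.0628] jig [-31.2 -71.4  62.8] F [-0.4  0.1 -0.1]
F jig -0.5 0.1
d cm [-0.21 -0.35 -0.28] rot deg [-0.4   0.25  5.54]
```

Call:
{"op": "move_arm", "data": {
  "series": [
    [[-0.25,-0.45,-0.3,-0.4,0.2,5.5,0],[0,0,0,0,0,0,0],[0,0,-1,0,0,0,0],[0,0,-1,0,0,0,0],[0,0,0,0,0,0,0]]
  ]
}}

```text
clock: 12.7
eef_pos: [0.5592, 0.1594, 0.0356]
tool_rot: [0.421, 0.907, -0.0, 0.0]
ft_force: [0.3, -0.0, 0.3]
grip_width: 0.0001
```

```bash
python3 -c "
from h import *
delta(jw(-33,-75,20),130.4)
snap('top','t9.png');p=cv2.imread('pics/t9.png')[200:325,250:430]
cv2.imwrite('pics/tz9.png',cv2.resize(p,(792,550),interpolation=cv2.INTER_CUBIC))
"; python3 zoom.py 9
```

```text
clk 12.7 tcp [0.5592 0.1594 0.0356] jig [-33.3 -77.7  35.6] F [ 0.3 -0.   0.3]
F jig 0.3 0.0
d cm [ 0.06  0.27 -1.56] rot deg [0.05 0.04 0.16]
```

View pics/tz9.png

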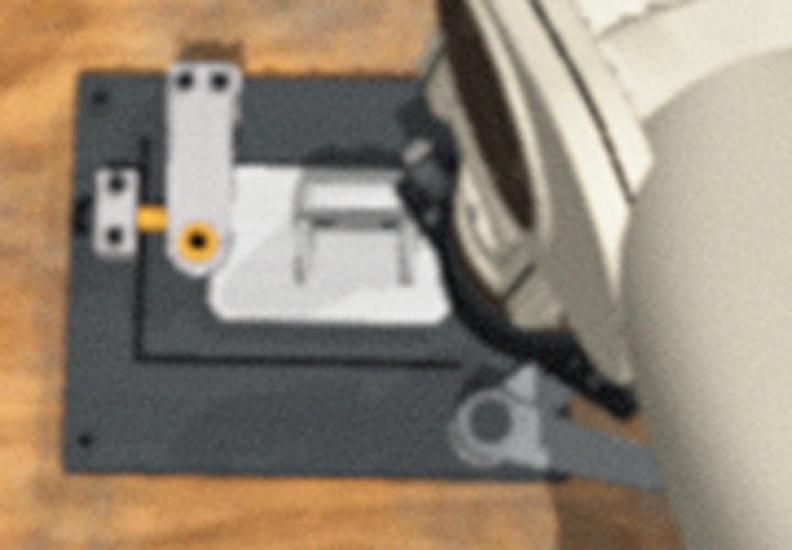

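View pics/sz9.png

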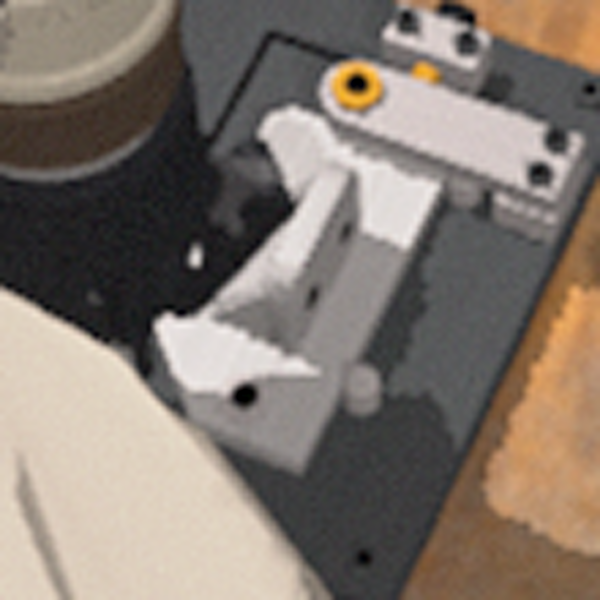

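Call:
{"op": "move_arm", "data": {
  "series": [
    [[0,0,-0.8,0,0,0,0],[0,0,-0.6,0,0,0,0],[0,0,0,0,0,0,0],[0.15,0.25,0,0,0,0,0],[0.1,0.15,0,0,0,0,0]]
  ]
}}

```text
clock: 13.3
eef_pos: [0.563, 0.1644, 0.0221]
tool_rot: [0.421, 0.907, 0.001, 0.002]
ft_force: [-0.4, 0.0, 0.7]
grip_width: -0.0004
```

```bash
python3 -c "
from h import *
delta(jw(-28,-70,19.5),130.4)
"
```

```text
clk 13.3 tcp [0.563  0.1644 0.0221] jig [-29.9 -72.4  22.1] F [-0.4  0.   0.7]
F jig -0.4 -0.0
d cm [ 0.21  0.22 -0.26] rot deg [0.   0.2  0.14]
```

Call:
{"op": "move_arm", "data": {
  "series": [
    [[0.12,0.1,-0.2,0,0,0,0],[0.12,0.1,-0.1,0,0,0,0],[0.08,0.08,0,0,0,0,0],[0.08,0.08,0,0,0,0,0],[0.08,0.08,0,0,0,0,0]]
  ]
}}

```text
clock: 13.8
eef_pos: [0.569, 0.1696, 0.0197]
tool_rot: [0.421, 0.907, 0.001, 0.002]
ft_force: [0.2, -0.0, 0.6]
grip_width: -0.0003
```

```bash
python3 -c "
from h import *
delta(jw(-28,-70,19.5),130.4)
"
```

```text
clk 13.8 tcp [0.569  0.1696 0.0197] jig [-24.3 -66.8  19.7] F [ 0.2 -0.   0.6]
F jig 0.2 0.0
d cm [-0.39 -0.29 -0.02] rot deg [-0.02  0.29  0.14]
```

Call:
{"op": "move_arm", "data": {
  "series": [
    [[0.08,0.08,0,0,0,0,0],[0.08,0.08,0,0,0,0,0],[0.08,0.08,0,0,0,0,0],[0.08,0.08,0,0,0,0,0],[0.08,0.08,0,0,0,0,0]]
  ]
}}

```text
clock: 14.3
eef_pos: [0.5694, 0.171, 0.0196]
tool_rot: [0.421, 0.907, -0.003, -0.0]
ft_force: [-4.9, -3.5, 5.1]
grip_width: -0.0003
```

```bash
python3 -c "
from h import *
delta(jw(-28,-70,19.5),130.4)
"; python3 zoom.py 10
```

```text
clk 14.3 tcp [0.5694 0.171  0.0196] jig [-24.1 -65.3  19.6] F [-4.9 -3.5  5.1]
F jig -4.6 -3.9
d cm [-0.43 -0.44 -0.01] rot deg [ 0.28 -0.14  0.2 ]
```

View pics/sz10.png

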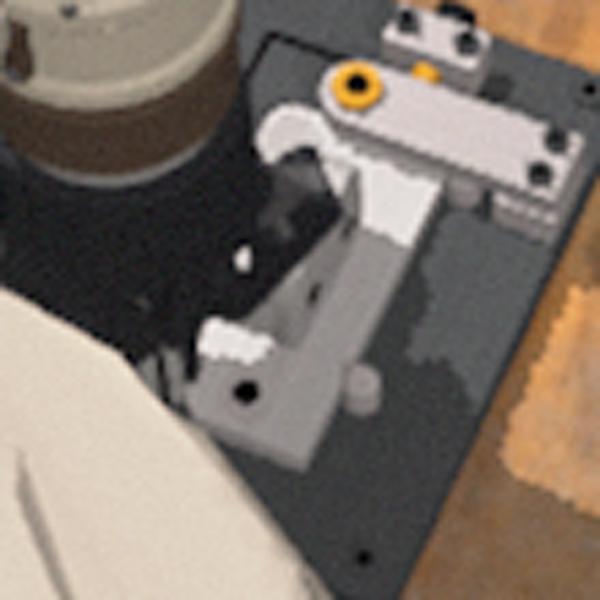

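Call:
{"op": "move_arm", "data": {
  "series": [
    [[0.07,0.13,0.03,0,0,0,0],[0.07,0.15,0.03,0,0,0,0],[0.07,0.15,0.03,0,0,0,0],[0.07,0.15,0.03,0,0,0,0],[0.07,0.15,0.03,0,0,0,0]]
  ]
}}

```text
clock: 14.85
eef_pos: [0.5699, 0.1781, 0.0197]
tool_rot: [0.421, 0.907, -0.005, -0.003]
ft_force: [-4.2, -2.0, 2.9]
grip_width: -0.0001
```

```bash
python3 -c "
from h import *
delta(jw(-24,-55,19.5),130.4)
"
```

```text
clk 14.85 tcp [0.5699 0.1781 0.0197] jig [-24.2 -58.2  19.7] F [-4.2 -2.   2.9]
F jig -4.0 -2.4
d cm [ 0.04  0.31 -0.02] rot deg [ 0.37 -0.53  0.19]
```

Call:
{"op": "move_arm", "data": {
  "series": [
    [[0.07,0.12,0.02,0.1,-0.2,0,0],[0.07,0.12,0.02,0.1,-0.2,0,0],[0.07,0.12,0.02,0,0,0,0],[0.07,0.12,0.02,0,0,0,0],[0.07,0.12,0.02,0,0,0,0]]
  ]
}}

```text
clock: 15.35
eef_pos: [0.5702, 0.1825, 0.0197]
tool_rot: [0.421, 0.907, -0.006, -0.002]
ft_force: [-4.5, -6.0, 4.2]
grip_width: -0.0001
```

```bash
python3 -c "
from h import *
delta(jw(-24,-55,19.5),130.4)
"; python3 zoom.py 11
```

```text
clk 15.35 tcp [0.5702 0.1825 0.0197] jig [-24.2 -53.8  19.7] F [-4.5 -6.   4.2]
F jig -4.0 -6.4
d cm [ 0.01 -0.12 -0.02] rot deg [ 0.49 -0.51  0.2 ]
```

View pics/sz11.png

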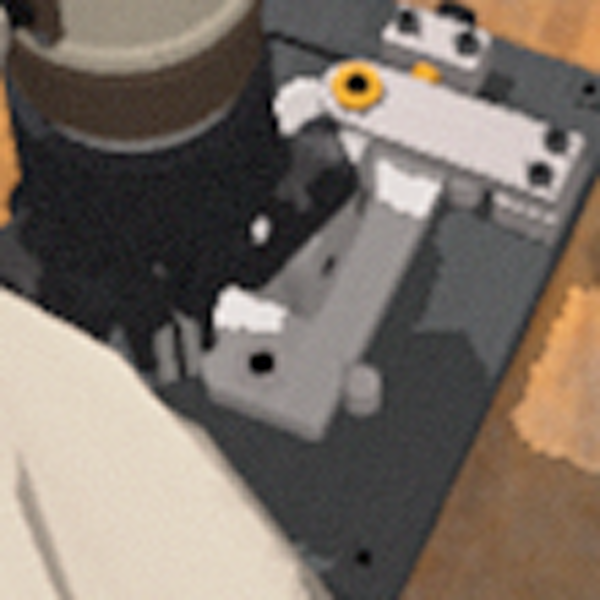

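Call:
{"op": "move_arm", "data": {
  "series": [
    [[0.07,0.15,0.02,-0.1,0.1,0,0],[0.07,0.15,0.02,0,0,0,0],[0.07,0.15,0.02,0,0,0,0],[0.07,0.15,0.02,0,0,0,0],[0.07,0.15,0.02,0,0,0,0]]
  ]
}}

```text
clock: 15.9
eef_pos: [0.5702, 0.1825, 0.0198]
tool_rot: [0.423, 0.906, -0.016, -0.003]
ft_force: [-5.0, -5.0, 4.3]
grip_width: 0.0001
```

```bash
python3 -c "
from h import *
delta(jw(-24,-55,19.5),130.4)
"
```

```text
clk 15.9 tcp [0.5702 0.1825 0.0198] jig [-24.2 -53.8  19.8] F [-5.  -5.   4.3]
F jig -4.6 -5.4
d cm [ 0.01 -0.12 -0.03] rot deg [ 1.53 -1.05  0.44]
```

Call:
{"op": "move_arm", "data": {
  "series": [
    [[0.05,0.25,0.02,0.2,-0.2,0,0],[0.05,0.3,0.02,0.2,-0.2,0,0],[0.05,0.35,0.02,0.2,-0.2,0,0],[0.05,0.35,0.02,0.2,-0.2,0,0],[0.05,0.35,0.02,0.2,0,0,0]]
  ]
}}

```text
clock: 16.4
eef_pos: [0.57, 0.1827, 0.0199]
tool_rot: [0.427, 0.904, -0.021, 0.004]
ft_force: [-4.4, -10.7, 4.8]
grip_width: -0.0
```

```bash
python3 -c "
from h import *
delta(jw(-24,-55,19.5),130.4)
"; python3 zoom.py 12
```

```text
clk 16.4 tcp [0.57   0.1827 0.0199] jig [-24.4 -53.6  19.9] F [ -4.4 -10.7   4.8]
F jig -3.5 -11.1
d cm [ 0.03 -0.14 -0.04] rot deg [ 2.37 -0.56  1.01]
```

View pics/sz12.png

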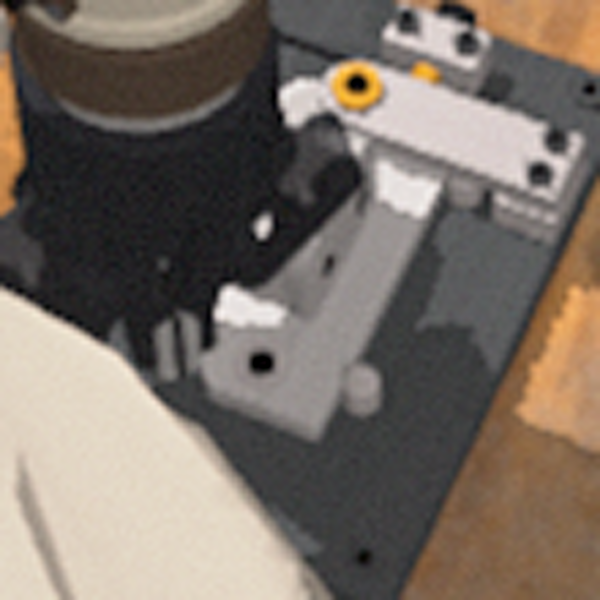

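Call:
{"op": "move_arm", "data": {
  "series": [
    [[-0.05,-0.15,0,0,0,0,0],[-0.2,-0.3,0,0.8,-0.2,0.3,0],[-0.3,-0.4,0,0.8,-0.2,0.3,0],[-0.2,-0.3,0.5,0.8,0,0.3,0],[0,0,2,0,0,0,0]]
  ]
}}

```text
clock: 16.95
eef_pos: [0.5642, 0.1723, 0.0437]
tool_rot: [0.419, 0.908, 0.004, -0.001]
ft_force: [0.7, 0.5, -0.6]
grip_width: -0.0001
```

Call:
{"op": "move_arm", "data": {
  "series": [
    [[0,0,3,0,0,0,0],[0,0,3,0,0,0,0],[-2,0,3,0,0,0,0],[-3.5,0,1,0,0,0,0],[-3.5,0,0,0,0,0,0]]
  ]
}}

```text
clock: 17.45
eef_pos: [0.479, 0.1727, 0.1518]
tool_rot: [0.42, 0.907, 0.011, 0.003]
ft_force: [1.2, 0.2, -0.5]
grip_width: 0.0002
```

```bash
python3 -c "
from h import *
delta(jw(-33,-75,130),130.4)
print(bot.get_obs()['joint_pos'].round(3))
snap('top','t13.png');p=cv2.imread('pics/t13.png')[200:325,250:430]
cv2.imwrite('pics/tz13.png',cv2.resize(p,(792,550),interpolation=cv2.INTER_CUBIC))
"; python3 zoom.py 13
```

```text
clk 17.45 tcp [0.479  0.1727 0.1518] jig [-114.3  -70.9  151.8] F [ 1.2  0.2 -0.5]
F jig 1.1 0.3
d cm [ 8.07 -1.06 -2.18] rot deg [-1.    0.87  0.14]
[ 0.339  0.292 -0.139  1.119  0.011  1.207]
```

View pics/tz13.png

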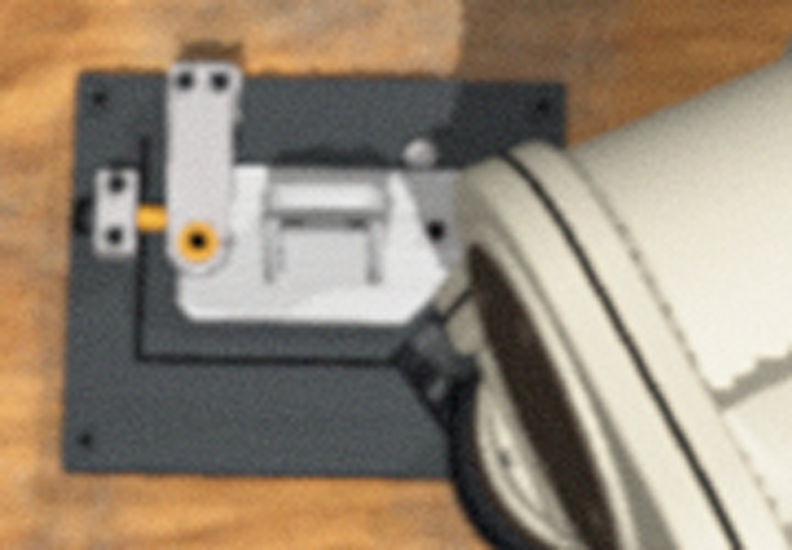

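View pics/sz13.png

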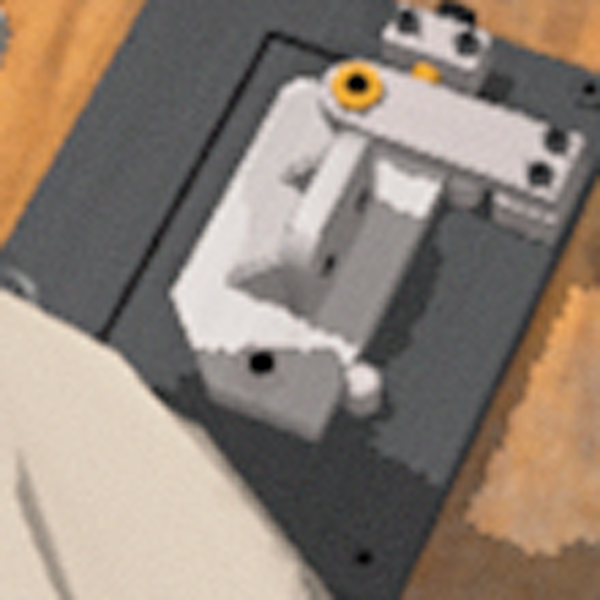

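```bash
python3 -c "
from fitb import *
fit([((318,436),(32,-60,10)),((213,388),(-6,-60,10)),((172,293),(-32,-34,10))])
"
```

```text
ref resid [array([0.88, 0.17]), array([0.49, 0.8 ])]
bracket jig [ 1.661 -3.167 -0.018] [ 0.04 -0.39 -0.5   0.2   0.46  0.19]
```

Call:
{"op": "move_arm", "data": {
  "series": [
    [[-0.6,-1.5,0,0,0,-8,0],[-0.6,-1.5,0,0,0,-8,0],[-0.6,-1.5,0,0,0,-8,0],[-0.6,-1.5,0,0,0,-8,0],[0,-0.5,0,-0.5,0.5,-8,0]]
  ]
}}

```text
clock: 18.05
eef_pos: [0.4526, 0.1062, 0.1532]
tool_rot: [0.713, 0.701, 0.007, 0.007]
ft_force: [0.2, -0.4, 0.3]
grip_width: -0.0004
```

```bash
cat >> h.py <<'E'
PV=jw(-75.5,-69.5)
def lev(th,off=0,r=85.):
    """TCP world xy to be 'off' mm behind grip centre at lever th; and xang"""
    phi=-np.radians(120)+th+J[2]; g=PV[:2]+r/1e3*np.array([np.cos(phi),np.sin(phi)])
    t=phi+np.pi/2; return np.r_[g-off/1e3*np.array([np.cos(t),np.sin(t)]),0.05],np.degrees(t)+90,np.array([np.cos(t),np.sin(t)])
def dl(th,off,z=.05):
    P,a,t=lev(th,off); P[2]=z; delta(P,a); o=bot.get_obs(); f=o['ft_force']; print('tangent',t.round(3),'F along -t',round(-f[:2]@t,1),'radial',round(float(f[:2]@np.array([t[1],-t[0]])),1))
    d=o['eef_pos'][:2]-PV[:2]; print('tcp r',np.hypot(*d).round(4),'tcp angle as lever',round(np.arctan2(d[1],d[0])-J[2]+np.radians(120),3))
E
python3 -c "
from h import *
dl(.27,32,.13)
snap('top','t14.png');p=cv2.imread('pics/t14.png')[200:325,250:430]
cv2.imwrite('pics/tz14.png',cv2.resize(p,(792,550),interpolation=cv2.INTER_CUBIC))
"
```

```text
clk 18.05 tcp [0.4526 0.1062 0.1532] jig [-135.3 -139.3  153.2] F [ 0.2 -0.4  0.3]
F jig 0.2 -0.4
d cm [ 0.71 -0.51 -2.32] rot deg [  0.18   1.06 -18.16]
tangent [ 0.945 -0.328] F along -t -0.3 radial 0.4
tcp r 0.0919 tcp angle as lever -0.185
```

View pics/tz14.png

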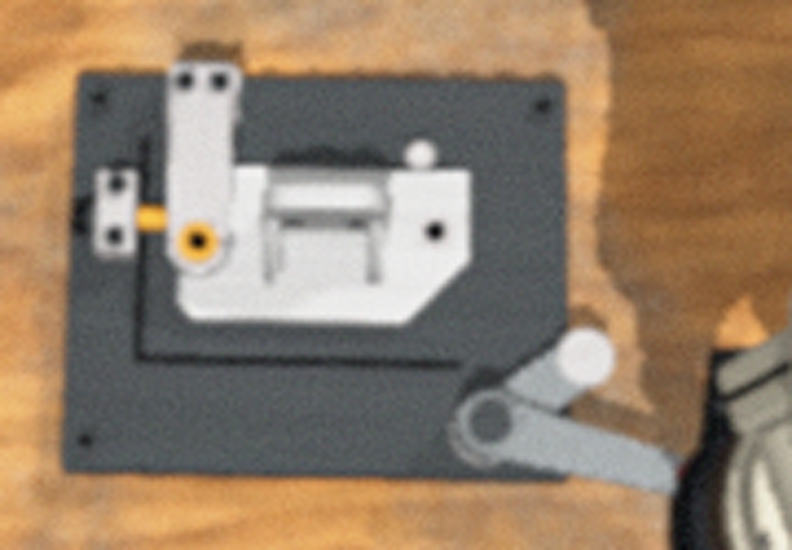

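Call:
{"op": "move_arm", "data": {
  "series": [
    [[0.3,-0.2,-1,0,0.5,-8,0],[0.3,-0.2,-1,0,0.5,-8,0],[0,0,-2,0,0,-2,0],[0,0,-3,0,0,0,0],[0,0,-2,0,0,0,0]]
  ]
}}

```text
clock: 18.6
eef_pos: [0.4689, 0.104, 0.066]
tool_rot: [0.815, 0.579, 0.009, 0.004]
ft_force: [-1.0, 0.2, 0.4]
grip_width: -0.0001
```

```bash
python3 -c "
from h import *
dl(.27,25,.05)
"
```

```text
clk 18.6 tcp [0.4689 0.104  0.066 ] jig [-118.9 -140.2   66. ] F [-1.   0.2  0.4]
F jig -1.0 0.1
d cm [-0.26 -0.51 -1.6 ] rot deg [-0.21  1.13  0.08]
tangent [ 0.945 -0.328] F along -t 1.0 radial 0.1
tcp r 0.083 tcp angle as lever -0.027
```

Call:
{"op": "move_arm", "data": {
  "series": [
    [[-0.6,-0.4,0,0,1,0,0],[0,0,-0.8,0,0,0,0],[0,0,-0.6,0,0,0,0],[0,0,0,0,0,0,0],[0,0,0,0,0,0,0]]
  ]
}}

```text
clock: 19.1
eef_pos: [0.4641, 0.1001, 0.0512]
tool_rot: [0.814, 0.581, 0.002, -0.002]
ft_force: [1.0, 0.3, 0.3]
grip_width: 0.0003
```

```bash
python3 -c "
from h import *
dl(.27,20,.05)
"
```

```text
clk 19.1 tcp [0.4641 0.1001 0.0512] jig [-123.3 -144.4   51.2] F [1.  0.3 0.3]
F jig 1.0 0.4
d cm [ 0.69 -0.29 -0.12] rot deg [-0.3   0.11 -0.24]
tangent [ 0.945 -0.328] F along -t -0.8 radial -0.6
tcp r 0.0889 tcp angle as lever -0.045
```

Advance toward the grip along the tangent.

Call:
{"op": "move_arm", "data": {
  "series": [
    [[0.25,-0.1,0,0,0,0,0],[0.25,-0.1,0,0,0,0,0],[0.25,-0.08,0,0,0,0,0],[0.25,-0.08,0,0,0,0,0],[0.25,-0.08,0,0,0,0,0]]
  ]
}}

```text
clock: 19.6
eef_pos: [0.4709, 0.0978, 0.0523]
tool_rot: [0.813, 0.583, -0.001, -0.007]
ft_force: [-6.0, 2.7, 3.9]
grip_width: 0.0
```

```bash
python3 -c "
from h import *
dl(.27,15,.05)
"
```

```text
clk 19.6 tcp [0.4709 0.0978 0.0523] jig [-116.4 -146.2   52.3] F [-6.   2.7  3.9]
F jig -6.2 2.2
d cm [ 0.49 -0.22 -0.23] rot deg [-0.65 -0.56 -0.42]
tangent [ 0.945 -0.328] F along -t 6.5 radial -0.6
tcp r 0.0869 tcp angle as lever 0.034
```

```bash
cat >> h.py <<'E'
def plan(step_mm,off=20.3,n=5):
    o=bot.get_obs(); d=o['eef_pos'][:2]-PV[:2]; th=np.arctan2(d[1],d[0])-J[2]+np.radians(120)+np.arctan(off/85); print('theta',th.round(3),'r err mm',(np.hypot(*d)*1e3-np.hypot(off,85)).round(1))
    dl(th,off,.051)
    P0,a0,_=lev(th,off)
    for k in range(n):
        P1,a1,_=lev(th+step_mm/85*(k+1),off); print(((P1-P0)[:2]*100).round(2),round(a1-a0,1)); P0,a0=P1,a1
E
python3 -c "
from h import *
plan(4)"
```

```text
theta 0.268 r err mm -0.5
clk 19.6 tcp [0.4709 0.0978 0.0523] jig [-116.4 -146.2   52.3] F [-6.   2.7  3.9]
F jig -6.2 2.2
d cm [-0.03 -0.04 -0.13] rot deg [-0.65 -0.56 -0.52]
tangent [ 0.944 -0.329] F along -t 6.5 radial -0.6
tcp r 0.0869 tcp angle as lever 0.034
[ 0.35 -0.21] 2.7
[ 0.36 -0.2 ] 2.7
[ 0.37 -0.18] 2.7
[ 0.38 -0.16] 2.7
[ 0.39 -0.14] 2.7
```

Call:
{"op": "move_arm", "data": {
  "series": [
    [[0.33,-0.2,-0.05,0,0,1.5,0],[0.36,-0.2,-0.05,0,0,2,0],[0.37,-0.18,-0.03,0,0,2,0],[0.38,-0.16,0,0,0,2,0],[0.39,-0.14,0,0,0,2,0]]
  ]
}}

```text
clock: 20.1
eef_pos: [0.479, 0.092, 0.0516]
tool_rot: [0.758, 0.652, -0.007, -0.017]
ft_force: [-6.5, -0.0, 4.1]
grip_width: 0.0002
```

```bash
python3 -c "
from h import *
plan(4)"
```

```text
theta 0.382 r err mm 0.6
clk 20.1 tcp [0.479  0.092  0.0516] jig [-107.8 -151.3   51.6] F [-6.5 -0.   4.1]
F jig -6.5 -0.6
d cm [ 0.03  0.06 -0.06] rot deg [-0.98 -1.85 -4.16]
tangent [ 0.975 -0.22 ] F along -t 6.3 radial 1.5
tcp r 0.088 tcp angle as lever 0.147
[ 0.37 -0.17] 2.7
[ 0.38 -0.15] 2.7
[ 0.39 -0.14] 2.7
[ 0.39 -0.12] 2.7
[ 0.4 -0.1] 2.7
```

Call:
{"op": "move_arm", "data": {
  "series": [
    [[0.46,-0.2,0,-0.3,-0.6,0.5,0],[0.47,-0.19,0,-0.3,-0.6,1,0],[0.48,-0.17,0,-0.3,-0.6,1.5,0],[0.49,-0.14,0,-0.3,-0.6,1.5,0],[0.5,-0.12,0,-0.3,-0.6,1.5,0]]
  ]
}}

```text
clock: 20.6
eef_pos: [0.4924, 0.0871, 0.0511]
tool_rot: [0.72, 0.694, -0.002, 0.001]
ft_force: [-5.9, 1.4, 3.7]
grip_width: -0.0001
```

```bash
python3 -c "
from h import *
plan(5)"
```

```text
theta 0.545 r err mm 0.3
clk 20.6 tcp [0.4924 0.0871 0.0511] jig [ -94.1 -155.2   51.1] F [-5.9  1.4  3.7]
F jig -6.0 0.9
d cm [ 0.01  0.03 -0.01] rot deg [ 0.21 -0.13 -1.36]
tangent [ 0.998 -0.059] F along -t 6.0 radial -1.0
tcp r 0.0877 tcp angle as lever 0.31
[ 0.5  -0.13] 3.4
[ 0.5 -0.1] 3.4
[ 0.51 -0.08] 3.4
[ 0.51 -0.05] 3.4
[ 0.51 -0.01] 3.4
```

Call:
{"op": "move_arm", "data": {
  "series": [
    [[0.5,-0.13,0,0,-0.4,1.5,0],[0.5,-0.12,0,0,-0.4,2,0],[0.5,-0.1,0,0,-0.4,2,0],[0.5,-0.08,0,0,-0.4,2,0],[0.5,-0.05,0,0,-0.4,2,0]]
  ]
}}

```text
clock: 21.1
eef_pos: [0.5057, 0.0838, 0.0504]
tool_rot: [0.655, 0.755, 0.004, 0.003]
ft_force: [-6.1, 0.9, 4.6]
grip_width: 0.0002
```

```bash
python3 -c "
from h import *
plan(5)"
```

```text
theta 0.7 r err mm 0.6
clk 21.1 tcp [0.5057 0.0838 0.0504] jig [ -80.6 -157.3   50.4] F [-6.1  0.9  4.6]
F jig -6.2 0.4
d cm [0.01 0.06 0.06] rot deg [-0.07  0.58 -2.59]
tangent [0.995 0.096] F along -t 6.0 radial -1.5
tcp r 0.088 tcp angle as lever 0.466
[ 0.51 -0.06] 3.4
[ 0.51 -0.03] 3.4
[0.51 0.  ] 3.4
[0.51 0.03] 3.4
[0.51 0.06] 3.4
```

Call:
{"op": "move_arm", "data": {
  "series": [
    [[0.55,-0.04,0.02,0,-0.2,1,0],[0.55,-0.01,0.02,0,-0.3,1.5,0],[0.55,0.02,0,0,-0.4,2,0],[0.55,0.05,0,0,-0.4,2,0],[0.55,0.08,0,0,-0.4,2,0]]
  ]
}}

```text
clock: 21.6
eef_pos: [0.5212, 0.0833, 0.05]
tool_rot: [0.594, 0.804, 0.005, 0.006]
ft_force: [-6.8, -1.2, 4.6]
grip_width: 0.0004
```

```bash
python3 -c "
from h import *
plan(5)"; python3 zoom.py 20
```

```text
theta 0.877 r err mm 0.3
clk 21.6 tcp [0.5212 0.0833 0.05  ] jig [ -65.1 -156.6   50. ] F [-6.8 -1.2  4.6]
F jig -6.7 -1.8
d cm [-0.    0.03  0.1 ] rot deg [-0.05  0.89 -1.43]
tangent [0.963 0.269] F along -t 6.9 radial -0.7
tcp r 0.0877 tcp angle as lever 0.642
[0.51 0.03] 3.4
[0.51 0.06] 3.4
[0.51 0.09] 3.4
[0.5  0.12] 3.4
[0.49 0.15] 3.4
```

View pics/sz20.png

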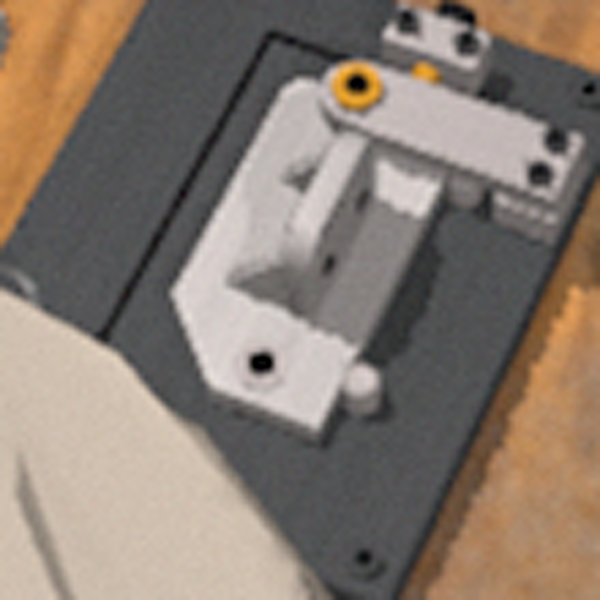

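Call:
{"op": "move_arm", "data": {
  "series": [
    [[0.54,0.05,0.04,0,-0.2,1.5,0],[0.54,0.08,0.04,0,-0.3,2,0],[0.53,0.11,0.02,0,-0.3,2,0],[0.52,0.15,0.02,0,-0.3,2,0],[0.52,0.18,0.02,0,-0.3,2,0]]
  ]
}}

```text
clock: 22.15
eef_pos: [0.5361, 0.0851, 0.0498]
tool_rot: [0.523, 0.852, 0.003, 0.008]
ft_force: [-5.6, -3.2, 4.3]
grip_width: -0.0001
```

```bash
python3 -c "
from h import *
plan(5)"
```

```text
theta 1.049 r err mm 0.4
clk 22.15 tcp [0.5361 0.0851 0.0498] jig [ -50.3 -153.6   49.8] F [-5.6 -3.2  4.3]
F jig -5.3 -3.7
d cm [-0.01  0.04  0.12] rot deg [ 0.2   0.93 -1.43]
tangent [0.903 0.43 ] F along -t 6.4 radial 0.5
tcp r 0.0878 tcp angle as lever 0.814
[0.5  0.12] 3.4
[0.49 0.15] 3.4
[0.48 0.18] 3.4
[0.47 0.21] 3.4
[0.46 0.24] 3.4
```

Call:
{"op": "move_arm", "data": {
  "series": [
    [[0.52,0.16,0.04,0,0,1.5,0],[0.51,0.19,0.04,-0.1,-0.2,2,0],[0.5,0.22,0.04,-0.1,-0.2,2,0],[0.48,0.25,0.02,-0.1,-0.2,2,0],[0.46,0.28,0.02,-0.1,-0.2,2,0]]
  ]
}}

```text
clock: 22.65
eef_pos: [0.5503, 0.089, 0.0501]
tool_rot: [0.449, 0.893, -0.008, 0.009]
ft_force: [-5.4, -4.5, 2.8]
grip_width: -0.0
```

```bash
python3 -c "
from h import *
plan(4)"; python3 zoom.py 21
```

```text
theta 1.216 r err mm 0.8
clk 22.65 tcp [0.5503 0.089  0.0501] jig [ -36.5 -148.6   50.1] F [-5.4 -4.5  2.8]
F jig -5.0 -4.9
d cm [-0.03  0.07  0.09] rot deg [ 1.27  0.54 -1.51]
tangent [0.818 0.575] F along -t 7.0 radial 0.6
tcp r 0.0881 tcp angle as lever 0.982
[0.38 0.16] 2.7
[0.37 0.18] 2.7
[0.36 0.2 ] 2.7
[0.35 0.21] 2.7
[0.34 0.23] 2.7
```

View pics/sz21.png

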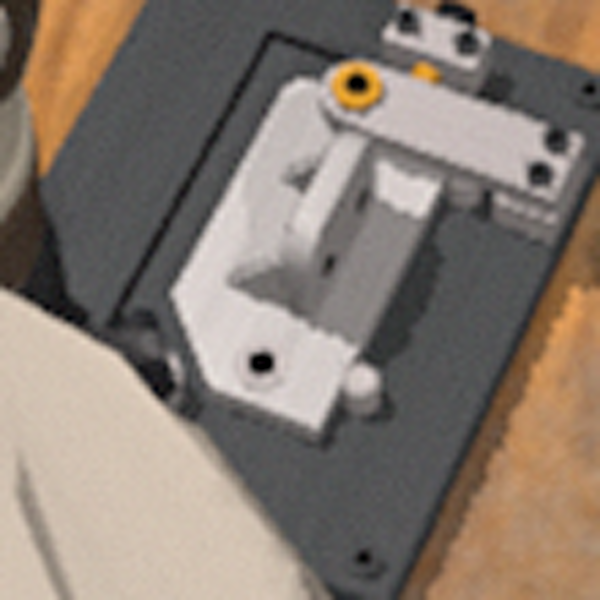

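Call:
{"op": "move_arm", "data": {
  "series": [
    [[0.36,0.2,0.03,0.3,0.1,1,0],[0.36,0.22,0.03,0.3,0.1,1,0],[0.35,0.24,0.03,0.3,0.1,1.5,0],[0.34,0.25,0.02,0.1,0,1.5,0],[0.33,0.26,0.02,0,0,1.5,0]]
  ]
}}

```text
clock: 23.2
eef_pos: [0.5584, 0.0932, 0.0503]
tool_rot: [0.397, 0.918, -0.012, -0.003]
ft_force: [-4.1, -4.5, 3.9]
grip_width: -0.0001
```

```bash
python3 -c "
from h import *
plan(4)"; python3 zoom.py 22
```

```text
theta 1.32 r err mm 0.4
clk 23.2 tcp [0.5584 0.0932 0.0503] jig [ -28.7 -143.8   50.3] F [-4.1 -4.5  3.9]
F jig -3.7 -4.8
d cm [-0.02  0.03  0.07] rot deg [ 1.08 -0.83 -2.15]
tangent [0.754 0.656] F along -t 6.0 radial 0.7
tcp r 0.0878 tcp angle as lever 1.085
[0.36 0.2 ] 2.7
[0.35 0.22] 2.7
[0.34 0.23] 2.7
[0.33 0.25] 2.7
[0.32 0.26] 2.7
```

View pics/sz22.png

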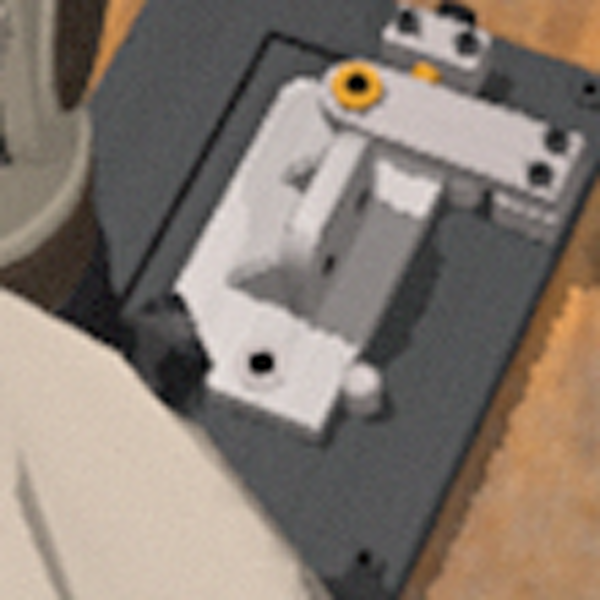

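Call:
{"op": "move_arm", "data": {
  "series": [
    [[0.33,0.22,0.02,0.2,-0.1,0.5,0],[0.32,0.24,0.02,0.2,-0.1,0.5,0],[0.31,0.25,0.02,0.1,0,1,0],[0.31,0.26,0.02,0.1,0,1,0],[0.3,0.26,0.02,0,0,1,0]]
  ]
}}

```text
clock: 23.75
eef_pos: [0.5647, 0.0973, 0.0505]
tool_rot: [0.365, 0.931, -0.017, -0.009]
ft_force: [-6.7, -7.1, 4.3]
grip_width: -0.0003
```

```bash
python3 -c "
from h import *
plan(4)"
```

```text
theta 1.406 r err mm -0.1
clk 23.75 tcp [0.5647 0.0973 0.0505] jig [ -22.8 -139.1   50.5] F [-6.7 -7.1  4.3]
F jig -6.1 -7.6
d cm [ 0.   -0.01  0.05] rot deg [ 1.43 -1.73 -1.19]
tangent [0.695 0.719] F along -t 9.7 radial 0.1
tcp r 0.0873 tcp angle as lever 1.171
[0.34 0.23] 2.7
[0.33 0.24] 2.7
[0.32 0.26] 2.7
[0.31 0.27] 2.7
[0.29 0.29] 2.7
```

Call:
{"op": "move_arm", "data": {
  "series": [
    [[0.2,0.2,0,0,0,0.3,0],[0.24,0.24,0,0,0,0.3,0],[0.26,0.26,0,0,0,0.3,0],[0.27,0.27,0,0,0,0.3,0],[0.28,0.28,0,0,0,0.3,0]]
  ]
}}

```text
clock: 24.25
eef_pos: [0.5645, 0.0967, 0.051]
tool_rot: [0.356, 0.934, -0.034, -0.017]
ft_force: [-7.9, -7.5, 6.8]
grip_width: 0.0
```

```bash
python3 -c "
from h import *
plan(4)"; python3 zoom.py 23
```

```text
theta 1.399 r err mm 0.3
clk 24.25 tcp [0.5645 0.0967 0.051 ] jig [ -23.  -139.8   51. ] F [-7.9 -7.5  6.8]
F jig -7.3 -8.2
d cm [-0.02  0.03  0.  ] rot deg [ 2.86 -3.26 -2.71]
tangent [0.7   0.714] F along -t 10.9 radial -0.4
tcp r 0.0877 tcp angle as lever 1.165
[0.34 0.23] 2.7
[0.33 0.24] 2.7
[0.32 0.26] 2.7
[0.31 0.27] 2.7
[0.29 0.29] 2.7
```

View pics/sz23.png

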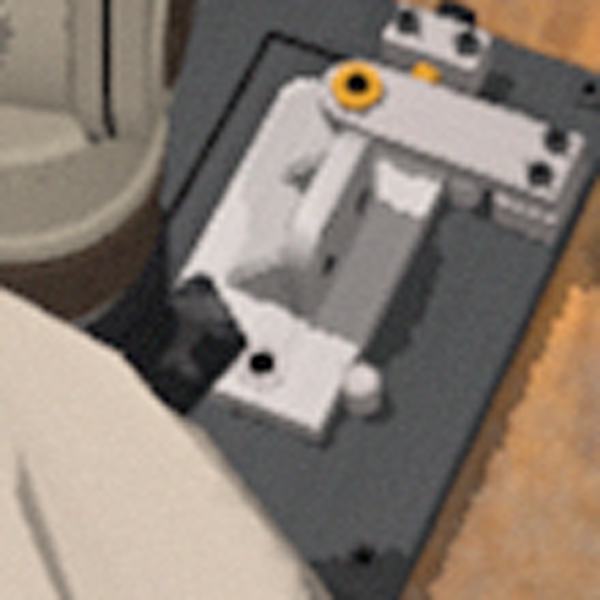

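Call:
{"op": "move_arm", "data": {
  "series": [
    [[-0.2,-0.2,0,0,0,0,0],[-0.35,-0.35,0,0.5,-0.5,0,0],[-0.5,-0.5,0,1,-1,0,0],[-0.5,-0.5,0.5,1,-1,0,0],[0,0,2,0,0,0,0]]
  ]
}}

```text
clock: 24.8
eef_pos: [0.5477, 0.0798, 0.0741]
tool_rot: [0.356, 0.935, -0.005, -0.005]
ft_force: [-0.2, -0.2, 0.3]
grip_width: 0.0001
```

Call:
{"op": "move_arm", "data": {
  "series": [
    [[0,0,3,0,0,0,0],[0,0,4,0,0,0,0],[-2,0,3,0,0,0,0],[-4,0,0,0,0,0,0],[-4,0,0,0,0,0,0]]
  ]
}}

```text
clock: 25.3
eef_pos: [0.4521, 0.0794, 0.1805]
tool_rot: [0.357, 0.934, 0.001, 0.002]
ft_force: [-0.3, -0.0, -0.1]
grip_width: -0.0002
```

```bash
python3 -c "
from h import *
print(bot.get_obs()['ft_force'])
snap('top','t24.png');p=cv2.imread('pics/t24.png')[200:325,250:430]
cv2.imwrite('pics/tz24.png',cv2.resize(p,(792,550),interpolation=cv2.INTER_CUBIC))
"; python3 zoom.py 24
```

```text
[-0.28049644 -0.04130826 -0.10241738]
```

View pics/tz24.png

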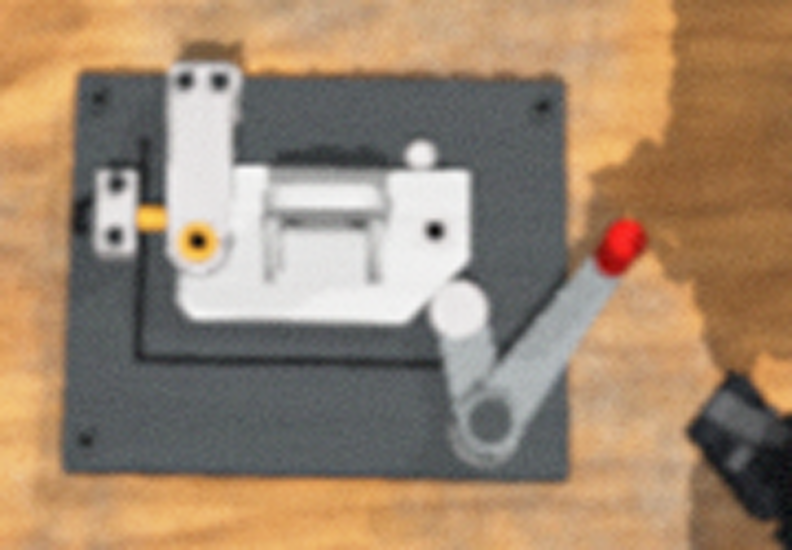

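View pics/sz24.png

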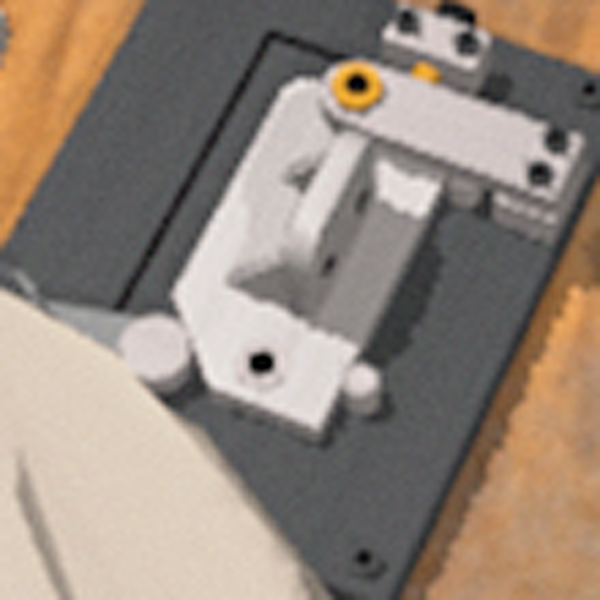

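```bash
python3 -c "
from h import *
c=lambda U,V:((U+.5)/4.4-.5+250,(V+.5)/4.4-.5+200)
g=onz('top',*c(630,237),.084);d=g[:2]-PV[:2];print('theta grip',np.arctan2(d[1],d[0])-J[2]+np.radians(120),np.hypot(*d))
n=onz('top',*c(460,309),.027);print('nose jig',wj(n)); 
from fitb import fit
fit([((322,430),(32,-60,10)),((208,385),(-6,-60,10)),((172,292),(-32,-34,10))])
p=cv2.imread('pics/t24.png');cv2.imwrite('pics/t24v.png',p)
"
```

```text
theta grip 1.452852193349504 0.08522334881373443
nose jig [-26.79145422 -58.14806443  27.        ]
ref resid [array([0.88, 0.17]), array([0.49, 0.8 ])]
bracket jig [-0.114 -2.094  0.005] [-0.47 -0.24  0.44  0.23  0.03  0.03]
```

View pics/t24v.png

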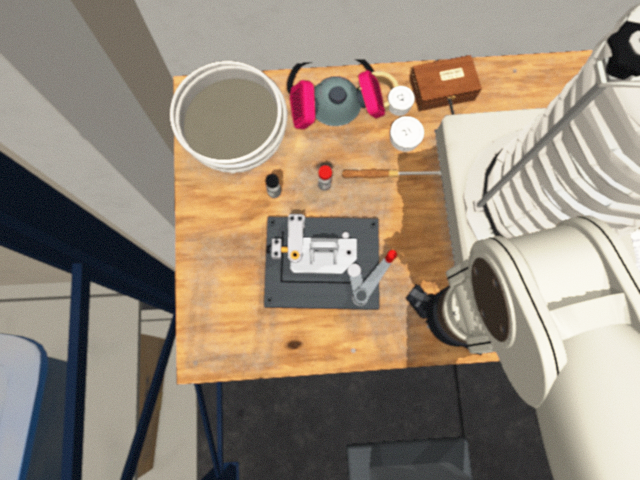

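```bash
python3 -c "
from workcell import bot
print(bot.job_done())"
```

```text
the job is handed in; nothing more can be done
None
```

I squared the bracket onto both dowels, slid it along them to the end-stop screw, then swung the cam lever until its nose gripped. The job was handed in at about 25 s with the hand clear of everything.

**Pushes:**
- **Dowels:** 6.5 N on the foot's near edge moved it no further.
- **Stop screw:** I pushed on the cut corner, keeping some pressure towards the dowels. At 11 N towards the screw it stayed put, at about jig y -2 to -3 mm.
- **Cam lever:** it turned at 6 to 7 N and stopped moving at 9.7 to 10.9 N, within the snug range.

**Last checks:**
- **Position:** the bracket fits at jig x -0.1 mm, y -2.1 mm, turned 0.005 rad. An earlier, noisier fit gave x +1.7 mm and 0.018 rad.
- **Clamp:** the cam nose's axis lies about 12 mm from the cut face, which is its radius, so it is touching.
- **Lever angle:** the two estimates differ a little, 1.40 rad from the arm pose and 1.45 rad from the picture.
- **Hand and bystanders:** the wrist force read about zero. The vials and screwdriver are where they were.

**What went wrong:** my first push met the upright near its top and tipped the bracket, lifting its near edge about 7 mm. I backed off and it settled flat, then I pushed low on the foot instead. I saw no sign of damage.

**Not checked:** I did not push the lever a second time or measure the nose force directly. The screw tip is hidden under the bush arm, so contact there rests on the push rising and the bracket stopping.

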